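# Open the curing box's gate and hold it wide

## Robot

A 6-joint arm with a two-finger parallel gripper is mounted at the origin on the work surface; the furniture and walls round the work are solid. World frame = base frame: x ahead of the robot, y to its left, z up, the work surface at z = 0. Lengths are in mm, angles in rad, forces in N, time in s.
With the tool pointing down it reaches from about 350 to 875 mm from the base axis. Payload 4.2 kg.
Tool frame: the origin (TCP) lies at the very end of the fingers, on their centre line; the grasp point (between the pads) lies arm.grip_depth behind it (arm.grip_depth is the distance from the TCP to the grasp point, in mm); x points along the fingers, y is the direction in which the jaws open and shut, and the axes are right-handed (so a half turn about x gives the same grasp; the last joint's range is limited). The gripper opens to 85 mm and grips with 20 to 120 N. Pads are 22 mm wide; open, the fingers measure 114 mm over their backs; the gripper's body (76 mm by 85 mm) begins 54 mm behind the grasp point. The pads swing forward as they close: fully open they stand 13 mm farther back than shut.
Start: joints at [1.404, 0.385, 0.008, 0, -1.194, -0.259], TCP at [258.122, 569.185, 203.212] pointing down, gripper open.
Joint ranges: [-3.14, 3.14], [-1.21, 2.06], [-1.07, 1.41], [-3.16, 2.05], [-2.99, -0.16], [-3.1, 3.1]. Speed limits (rad/s): [2.79, 2.79, 3.14, 3.14, 3.14, 3.14].

## Interface

Orientations are given as a unit quaternion [x, y, z, w].
In Python, from bench import arm, get_image, models gives the robot as it stands.
- The arm moves only by the tool arm_command, never from a script. Its argument "rows" is a list of rows, each an object of numbers: "dx", "dy", "dz": the shift along the tool's x, y, z in m; "wx", "wy", "wz": the turn, a rotation vector about the tool's x, y, z in degrees; "gripper": the closure, from -1 (fully open) to 1 (shut). A call has exactly 8 rows; each row is the pose to reach, as a shift and turn from the pose measured when the call began, along the tool's axes at that moment; what a row does not reach only later rows make up. A row lasts 1/10 s, in which the tool goes at most 50 mm and 8.59 degrees, less where a joint would pass 70% of its speed; a pose out of reach is approached as far as the arm can. A call with a gripper value outside its range is refused whole. The fingers move at their own pace and stop on an object; the grip force is fixed at half the most. Time passes only in rows, so rows that repeat a pose let the fingers close, or fill a call up. It gives the time, the measured TCP pose, the force and the opening at its end, in the units of the state.
- arm.read_state(): the state, without advancing time (a new reading comes with each control period).
- get_image(name): name is "scene" or "top" or "wrist"; returns a dict with "img" (384x512x3 uint8, red, green, blue), "K" (3x3 intrinsics, pixels), "rvec" (rotation vector, rad) and "tvec" (3), from world to camera coordinates, as OpenCV has them; the wrist camera has in their place "T_tool_cam" (4x4, takes a point from camera to tool coordinates, whose origin is the TCP and whose axes are the tool frame's). Camera axes: x right, y down, z forward; pixel columns grow to the right and rows downward; lengths in mm; the calibration is good to about 2 mm. A picture is of the moment at which its call begins: read the wrist's pose just before it. There is no depth.
- arm.job_done(): hands the job in, once; it reports no verdict.
Trained networks look in the newest picture that a camera, given by its name, has taken for a name from the list of things; names that differ only in an ending like _2 or _b are one class to them, and where a whole thing is asked for, a point or a joint stands for the part that bears it (a point fixed in the world has none). Each returns a list of dicts, best first, with "conf" (0 to 1); they miss things now and then, are a little off and sometimes report something else, mostly with a low value. They report only what shows in the picture. A call takes as long as a camera call.
- models.cut_out(camera, query): "mask" (384x512 bool, what is visible of it) and "extent" ([left, top, right, bottom] in pixels, round what is visible of it).
The state is a dict: "clock": time; "joints": joint angles; "joint_vel": joint speeds; "joint_efforts": joint torques, N m; "position": TCP position; "ee_rot": TCP orientation; "contact_force": force on the tool from outside, world axes, zero at the start; "wrist_torque": the same for the moment, N m; "gripper_width": finger opening in mm.
Only numpy, scipy, OpenCV 4.12 (cv2) and the standard library are available. Lean on these libraries where they do the work, as an engineer would, in place of code of your own. Each camera call takes 0.05 s, during which the arm holds its last target.

## Task

Get the little curing box ready for loading: turn the dial on its top until the pointer lines up with the raised index rib, then squeeze the catch with the two round pegs until it is fully in, and after it the catch with the two flat plates. Then take the gate by its upright steel post, swing it out past the click of its ball catch to about a right angle, and finish still gripping the post so that the sprung gate stays wide open. Leave the loose things on the bench where they are.

Things in the scene. Friction and masses are not known exactly. Their poses are not given: they have to be found in the camera images.
- curing_box: grey metal box fixed on a grey 3 mm board: 96 mm deep (x), 150 wide (y), top deck 88 mm above the bench. Origin: centre of its underside, 3 mm above the bench. -x is its front, closed by the gate, and looks partly to the robot's right. On the deck: the dial, 22 mm behind the middle; the two catches near the front edge, at x -29, y +40 and -40 mm (which is where varies)
- dial_mark (a point): centre of the dial's black grip bar (34 x 13 mm, 22 high, top 149 mm above the bench), on its upright axis, 138 mm up, on an aluminium drum 48 mm wide. Does not turn with the dial: its -x axis points at the index rib, a 4 mm wide raised rib on the drum's rim (up to 0.35 rad off the box's own -x). The catches (tops at 125 mm) stand in front of it
- dial (a joint): dial angle, rad, grows clockwise seen from above, 0 to 2.3. The pointer is the end of the bar with a white line and a small nose; the bar points exactly at the rib at 1.30 and stands (1.30 - value) counter-clockwise of it. Starts at 0.1 to 0.7. Stiff (0.05 N m), stays where it is left
- peg_catch_mid (a point): midway between the grips of the catch with two ROUND upright PEGS (12 mm diameter, 91 to 125 mm above the bench), 108 mm up; fixed, axes as the box's. 38 mm over the outsides along y. The +y grip is fixed; the -y grip slides 10 mm towards it when squeezed (5 N), to 28 mm over the outsides, middle then 5 mm to +y of this point, and stays there; this draws a hook off the gate
- plate_catch_mid (a point): the same point of the catch with two FLAT upright PLATES (8 mm thick along y, 22 mm wide along x); its other sizes, directions and working are as for the peg catch
- peg_catch (a joint): how far the peg catch is squeezed: 0 locked, 0.010 m fully in; the gate is free of it above 0.007
- plate_catch (a joint): the same for the plate catch
- gate_post (a point): on the gate's upright round steel handle post (16 mm diameter, top 155 mm above the bench, nothing beside it above 104 mm but the catches 45 mm behind it), 19 mm below its top, 136 mm up. Shut, it stands 35 mm ahead of the gate, 20 mm to the box's +y of its middle; it swings with the gate, level, on a circle of 97 mm radius about gate_hinge
- gate_hinge (a point): a point on the gate's upright hinge line, at the right-hand end (-y) of the box's front; axes as the box's
- gate (a joint): gate opening, rad: 0 shut, grows as it swings out, counter-clockwise seen from above, about gate_hinge; stop at 1.70. A barred gate 140 mm long. A sprung ball in the sill resists between about 0.35 and 0.6 rad (some 5 N at the post); a weak spring pulls it shut (1 to 2 N at the post), so let go it swings back to the ball
- vial_c (a point): bystander: small glass vial with white cap, 25 mm diameter, 53 mm high; its centre
- dropper_c (a point): bystander: brown glass dropper bottle, 32 mm diameter, 96 mm high; its centre
- bung_c (a point): bystander: rubber bung, 31 mm diameter, 26 mm high; its centre
- tape_c (a point): bystander: roll of masking tape lying flat, 66 mm diameter, 19 mm high; its centre

How it is judged (in metres and radians):
On the way, in this order (a step that is already met when the one before it is completed fails the run):
1. the dial's pointer is on the index rib (value of joint dial between 1.16 and 1.44 rad), for 0.2 s.
2. the peg catch is squeezed in (all of step 1 and value of joint peg_catch above 0.007 m), for 0.2 s.
3. the plate catch is squeezed in (all of step 2 and value of joint plate_catch above 0.007 m), for 0.2 s.
4. the gate has swung past its ball catch (value of joint gate above 0.75 rad), for 0.1 s.
At the end, for the whole second after the job is handed in: The robot still grips the gate (finger contact force over 1 N) and holds it still at 1.3 rad (75 degrees) or more; both catches are squeezed in by more than 7 of their 10 mm; the dial is within 0.14 rad (8 degrees) of its index rib (all of step 3 and value of joint gate above 1.3 rad and contact force between the fingers and gate above 1 N and velocity of joint gate between -0.1 and 0.1 rad/s); the arm keeps its last pose, push and grip.
It fails at once if a loose bystander was shifted by more than 20 mm (distance of any of vial_c, dropper_c, bung_c, tape_c from where it was at the start of the episode above 0.02 m).
It also fails if it takes over 54 s, if anything falls off the work surface, if the arm or the gripper's body presses on something with over 40 N, if the wrist force passes 120 N, or if a joint passes its speed limit or range.

## Working session

There is one attempt and no reset: what is moved stays moved. The work goes in short steps, Python scripts to look and compute and a tool call to move; the robot and the scene stay as the last step left them, time stands still between calls to the robot, and variables do not carry over. Pictures are saved under pics/ and viewed, and the job is handed in when it is done.

Besides the shell and the picture viewer there is one more tool, called after ">>>" as name([rows], argument=value, ...), one row to a line, values as JSON. arm_command: Moves the arm, as the interface text tells. Its arguments: {"type":"object","properties":{"rows":{"type":"array"}},"required":["rows"]}

```bash
ls; mkdir -p pics
python3 - <<'E'
from bench import arm, get_image, models
import cv2
s=arm.read_state();print(s, arm.grip_depth)
for n in ["scene","top","wrist"]:
    d=get_image(n);cv2.imwrite(f"pics/{n}0.png",d["img"][:,:,::-1])
    print(n,{k:v for k,v in d.items() if k!="img"})
E
```

```text
pics
{'clock': 0.0, 'joints': array([ 1.40358615e+00,  3.85563022e-01,  6.57066690e-03, -5.59473633e-04,
       -1.19403155e+00, -2.58606253e-01]), 'joint_vel': array([ 0.0002255 ,  0.00032688,  0.00024323,  0.00152527, -0.00255009,
       -0.00021403]), 'joint_efforts': array([-2.48035767e-04, -3.92290378e+01,  1.88395035e+01,  4.18627068e+00,
       -4.69672916e-03, -8.60453362e-07]), 'position': array([257.85543291, 568.57198489, 202.08722805]), 'ee_rot': array([-0.69097713,  0.1502804 ,  0.69127249,  0.14869011]), 'contact_force': array([ 0.47143692, -0.19336635,  0.01313312]), 'wrist_torque': array([-0.02688133,  0.03017054,  0.03425892]), 'gripper_width': 85.61733132442087} 18.700000000000003
scene {'K': array([[478.98652195,   0.        , 251.5465096 ],
       [  0.        , 478.98652195, 189.6191291 ],
       [  0.        ,   0.        ,   1.        ]]), 'rvec': array([ 2.29625093, -0.88091365,  0.32578747]), 'tvec': array([-320.70375923,  306.61638512, 1096.76643494])}
top {'K': array([[379.68178825,   0.        , 257.59315846],
       [  0.        , 379.68178825, 185.39962554],
       [  0.        ,   0.        ,   1.        ]]), 'rvec': array([ 2.14059216, -2.17996763,  0.1571231 ]), 'tvec': array([ 12.45625111, 438.47263348, 922.84865132])}
wrist {'K': array([[290.19386293,   0.        , 259.71488048],
       [  0.        , 290.19386293, 187.99640131],
       [  0.        ,   0.        ,   1.        ]]), 'T_tool_cam': array([[-1.50189546e-05, -2.74615936e-01,  9.61553996e-01,
        -1.70672629e+02],
       [ 9.99999971e-01,  2.28442571e-04,  8.08617352e-05,
         1.31895710e+00],
       [-2.41865788e-04,  9.61553969e-01,  2.74615925e-01,
        -6.97351140e+01],
       [ 0.00000000e+00,  0.00000000e+00,  0.00000000e+00,
         1.00000000e+00]])}
```

View pics/scene0.png

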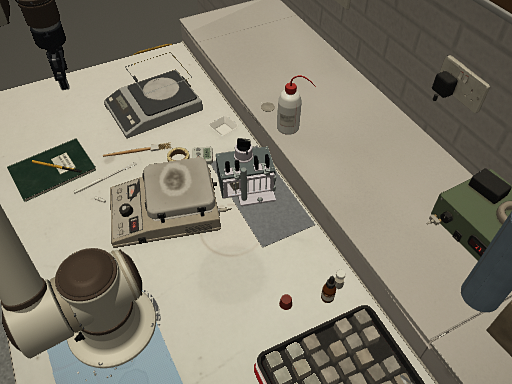

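View pics/top0.png

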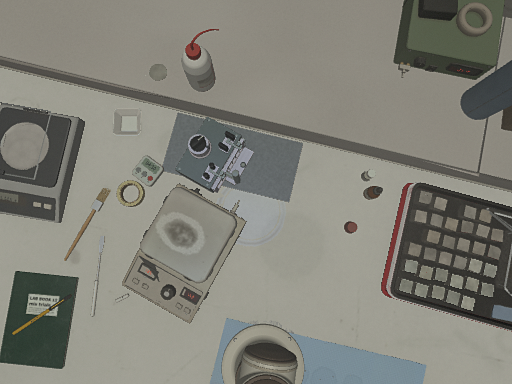

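View pics/wrist0.png

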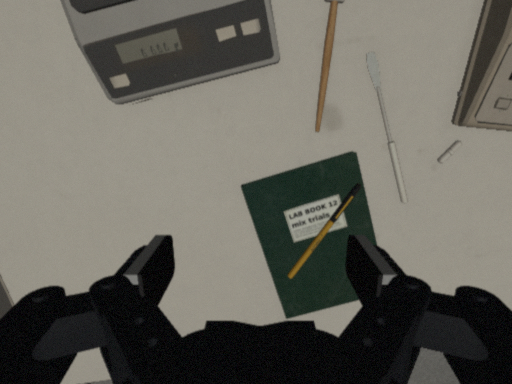

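Run:
```python
from bench import arm, get_image, models
for n in ["scene","top","wrist"]:
    for q in ["curing_box","dial","dial_mark","peg_catch","plate_catch","gate","gate_post","vial_c","dropper_c","bung_c","tape_c"]:
        try:
            for r in models.cut_out(n,q)[:2]:
                m=r["mask"]; ys,xs=m.nonzero()
                print(n,q,round(r["conf"],2),[round(float(v)) for v in r["extent"]],m.sum(),round(xs.mean(),1),round(ys.mean(),1))
        except Exception as e: print(n,q,e)
```

```text
scene curing_box 0.61 [216, 149, 274, 209] 2303 247.2 178.5
scene dial 0.58 [236, 140, 248, 151] 142 242.7 144.2
scene dial_mark 0.54 [231, 138, 248, 164] 381 243.1 150.3
scene peg_catch 0.47 [235, 159, 244, 181] 82 235.7 169.2
scene peg_catch 0.46 [279, 293, 293, 312] 162 285.5 301.5
scene plate_catch 0.64 [262, 157, 270, 178] 57 265.5 164.6
scene gate 0.62 [222, 170, 273, 199] 686 248.0 183.5
scene gate 0.19 [234, 138, 252, 164] 397 243.1 150.7
scene gate_post 0.61 [223, 171, 274, 198] 586 245.0 183.9
scene gate_post 0.55 [223, 162, 240, 180] 183 232.1 169.1
scene vial_c 0.57 [338, 270, 342, 292] 170 339.5 278.9
scene vial_c 0.45 [230, 139, 249, 165] 390 243.2 150.2
scene dropper_c 0.76 [321, 277, 335, 304] 287 328.7 290.4
scene dropper_c 0.72 [225, 168, 278, 202] 667 247.1 184.1
scene bung_c 0.56 [278, 295, 294, 312] 159 285.5 301.8
scene tape_c 0.54 [167, 148, 187, 159] 132 176.5 152.5
top curing_box 0.77 [173, 119, 253, 195] 2739 216.1 158.1
top dial 0.47 [187, 133, 206, 151] 175 198.0 143.1
top dial_mark 0.73 [188, 132, 216, 158] 483 198.7 145.7
top dial_mark 0.43 [188, 136, 204, 148] 176 197.3 144.0
top peg_catch 0.45 [211, 162, 226, 179] 76 213.6 169.9
top plate_catch 0.41 [222, 132, 241, 149] 105 230.5 138.9
top plate_catch 0.39 [213, 137, 245, 189] 452 230.7 166.0
top gate 0.63 [214, 137, 244, 190] 523 229.4 168.5
top gate 0.34 [362, 170, 375, 180] 105 367.5 175.0
top gate_post 0.82 [209, 140, 244, 191] 556 230.0 168.0
top vial_c 0.48 [360, 169, 376, 182] 127 368.0 174.6
top dropper_c 0.6 [360, 185, 384, 201] 218 371.7 192.3
top bung_c 0.66 [178, 119, 251, 195] 2654 215.7 157.7
top tape_c 0.85 [115, 177, 146, 208] 396 130.2 193.4
```

```bash
cat > h.py <<'E'
from bench import arm, get_image, models
import numpy as np, cv2
from scipy.spatial.transform import Rotation as R
def cam(d,st=None):
    """world->cam R,t"""
    if 'rvec' in d: return cv2.Rodrigues(d['rvec'])[0],np.array(d['tvec'])
    T=np.eye(4);T[:3,:3]=R.from_quat(st['ee_rot']).as_matrix();T[:3,3]=st['position']
    M=np.linalg.inv(T@d['T_tool_cam']);return M[:3,:3],M[:3,3]
def proj(P,d,st=None):
    r,t=cam(d,st);q=(np.atleast_2d(P)@r.T+t)@d['K'].T;return q[:,:2]/q[:,2:]
def back(uv,z,d,st=None):
    r,t=cam(d,st);ray=r.T@np.linalg.inv(d['K'])@[uv[0],uv[1],1];c=-r.T@t
    return c+ray*(z-c[2])/ray[2]
def crop(img,x0,y0,x1,y1,k,name):
    cv2.imwrite(name,cv2.resize(img[y0:y1,x0:x1,::-1],None,fx=k,fy=k,interpolation=cv2.INTER_CUBIC))
E
python3 - <<'E'
from h import *
s=get_image("scene");t=get_image("top")
crop(s["img"],190,120,310,220,6,"pics/s1.png");crop(t["img"],150,100,290,210,5,"pics/t1.png")
for uv,z in [((198,143),149),((216,158),91),((368,175),53),((372,192),60),((351,227),20),((130,193),15),((213.6,169.9),120),((230.5,138.9),120)]: print(uv,back(uv,z,t).round())
E
```

```text
(198, 143) [520. 136. 149.]
(216, 158) [497. 102.  91.]
(368, 175) [ 457. -267.   53.]
(372, 192) [ 414. -272.   60.]
(351, 227) [ 331. -227.   20.]
(130, 193) [427. 327.  15.]
(213.6, 169.9) [464. 105. 120.]
(230.5, 138.9) [535.  66. 120.]
```

View pics/s1.png

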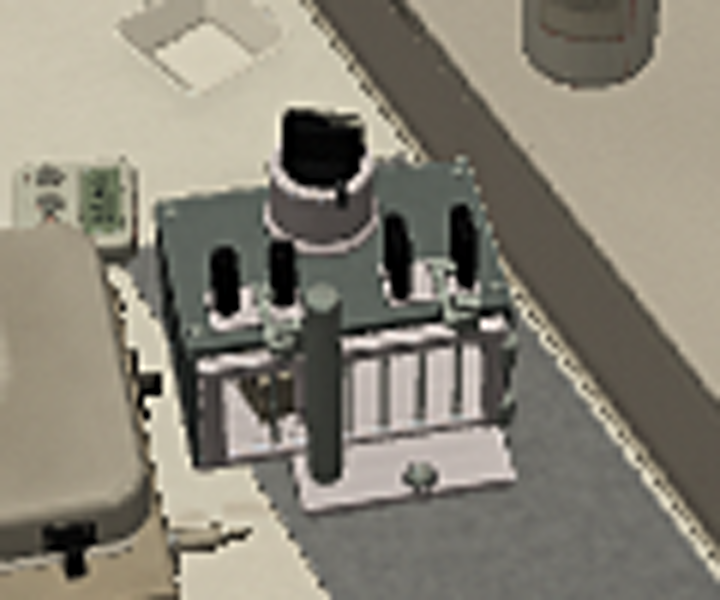

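View pics/t1.png

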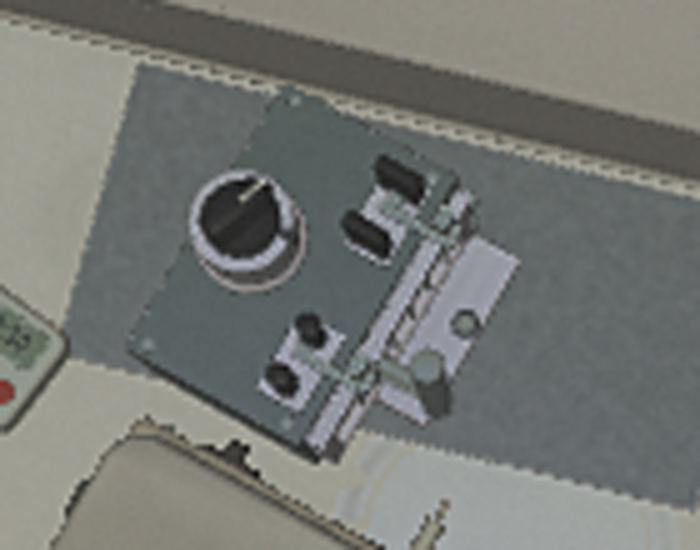

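```bash
cat > fit.py <<'E'
from h import *
from scipy.optimize import least_squares
pts=dict(dial=(22,0,149),pegp=(-29,53,125),pegm=(-29,27,125),plp=(-29,-25,125),plm=(-29,-55,125),post=(-83,20,155))
def w(p,P): 
    c,s=np.cos(p[2]),np.sin(p[2]);P=np.atleast_2d(P).astype(float)
    return np.c_[p[0]+c*P[:,0]-s*P[:,1],p[1]+s*P[:,0]+c*P[:,1],P[:,2]]
def fit(obs,d,st=None,p0=(500,105,1.05)):
    k=list(obs);P=np.array([pts[i] if isinstance(i,str) else i for i in k]);O=np.array([obs[i] for i in k])
    f=lambda p:(proj(w(p,P),d,st)-O).ravel()
    r=least_squares(f,p0,loss='soft_l1');return r.x,f(r.x).reshape(-1,2)
E
python3 - <<'E'
from fit import *
t=get_image("top");s=get_image("scene");o=lambda x,y:(150+x/5-.4,100+y/5-.4)
obs=dict(dial=o(240,218),pegp=o(283,376),pegm=o(308,323),plp=o(364,226),plm=o(398,170),post=o(430,362))
x,r=fit(obs,t);print(x,r.round(1))
o=lambda x,y:(190+x/6-.4,120+y/6-.4)
obs=dict(dial=o(325,128),pegp=o(225,250),pegm=o(283,242),plp=o(398,215),plm=o(461,208),post=o(323,298))
x2,r=fit(obs,s);print(x2,r.round(1))
for p in (x,x2):
  print(w(p,[(22,0,138),(-29,40,108),(-29,-40,108),(-83,20,136)]).round(1))
E
```

```text
[511.75789943 120.44615726   1.07086134] [[-1.1 -1.3]
 [ 0.4  0.3]
 [ 0.9  0.9]
 [ 0.6  0.4]
 [ 0.   0.2]
 [-1.6 -0.9]]
[514.46850325 120.69664465   1.06146803] [[-1.1 -2.2]
 [ 0.   0.3]
 [ 0.   0.1]
 [ 0.1  1.5]
 [ 0.6  0.8]
 [ 0.1 -3. ]]
[[522.3 139.8 138. ]
 [462.8 114.2 108. ]
 [533.   75.8 108. ]
 [454.4  57.2 136. ]]
[[525.2 139.9 138. ]
 [465.4 114.9 108. ]
 [535.3  75.9 108. ]
 [456.5  58.  136. ]]
```

```bash
cat > plan.py <<'E'
from h import *
def tgt(xyz,ang):
    # tool x down, tool y at world angle ang
    y=np.array([np.cos(ang),np.sin(ang),0]);x=np.array([0,0,-1.]);return np.c_[x,y,np.cross(x,y)],np.array(xyz,float)
def delta(xyz,ang,st=None):
    st=st or arm.read_state();M=R.from_quat(st['ee_rot']).as_matrix();T,p=tgt(xyz,ang)
    d=M.T@(p-st['position'])/1000;rv=np.degrees(R.from_matrix(M.T@T).as_rotvec())
    print("d",d.round(4),"w",rv.round(2));return d,rv
def status():
    s=arm.read_state();M=R.from_quat(s['ee_rot']).as_matrix()
    print("t",round(s['clock'],2),"pos",s['position'].round(1),"xdir",M[:,0].round(3),"yang",round(np.arctan2(M[1,1],M[0,1]),3),"F",s['contact_force'].round(1),"w",round(s['gripper_width'],1),"q",s['joints'].round(2));return s
E
python3 - <<'E'
from plan import *
s=status()
delta((500,125,270),0.67);delta((500,125,270),0.67-3.14159)
E
```

```text
t 2.0 pos [258.1 569.2 203.2] xdir [-0. -0. -1.] yang -1.997 F [-0.9 -0.8  0.2] w 85.5 q [ 1.4   0.38  0.01 -0.   -1.19 -0.26]
d [-0.0668  0.3046 -0.4037] w [-152.78    0.      0.  ]
d [-0.0668  0.3046 -0.4037] w [27.22  0.   -0.  ]
```

>>> arm_command([
  {"dx": -0.05, "dy": 0.02, "dz": -0.03},
  {"dx": -0.067, "dy": 0.06, "dz": -0.07, "wx": 5},
  {"dx": -0.067, "dy": 0.1, "dz": -0.11, "wx": 10},
  {"dx": -0.067, "dy": 0.13, "dz": -0.15, "wx": 15},
  {"dx": -0.067, "dy": 0.16, "dz": -0.2, "wx": 20},
  {"dx": -0.067, "dy": 0.2, "dz": -0.25, "wx": 25},
  {"dx": -0.067, "dy": 0.23, "dz": -0.29, "wx": 27},
  {"dx": -0.067, "dy": 0.26, "dz": -0.33, "wx": 27},
])

```text
validation failed for argument at $.ro...
```

Run:
```python
from plan import *
s=status()
delta((500,125,270),0.67-3.14159)
```

```text
t 2.0 pos [258.1 569.2 203.2] xdir [-0. -0. -1.] yang -1.997 F [-0.9 -0.8  0.2] w 85.5 q [ 1.4   0.38  0.01 -0.   -1.19 -0.26]
d [-0.0668  0.3046 -0.4037] w [27.22  0.   -0.  ]
```

>>> arm_command([
  {"dx": -0.05, "dy": 0.02, "dz": -0.03, "wx": 0, "wy": 0, "wz": 0, "gripper": -1},
  {"dx": -0.067, "dy": 0.06, "dz": -0.07, "wx": 5, "wy": 0, "wz": 0, "gripper": -1},
  {"dx": -0.067, "dy": 0.1, "dz": -0.11, "wx": 10, "wy": 0, "wz": 0, "gripper": -1},
  {"dx": -0.067, "dy": 0.13, "dz": -0.15, "wx": 15, "wy": 0, "wz": 0, "gripper": -1},
  {"dx": -0.067, "dy": 0.16, "dz": -0.2, "wx": 20, "wy": 0, "wz": 0, "gripper": -1},
  {"dx": -0.067, "dy": 0.2, "dz": -0.25, "wx": 25, "wy": 0, "wz": 0, "gripper": -1},
  {"dx": -0.067, "dy": 0.23, "dz": -0.29, "wx": 27, "wy": 0, "wz": 0, "gripper": -1},
  {"dx": -0.067, "dy": 0.26, "dz": -0.33, "wx": 27, "wy": 0, "wz": 0, "gripper": -1},
])

```text
clock: 2.8
position: [429.8, 234.5, 270.7]
ee_rot: [0.637, -0.306, -0.637, -0.307]
contact_force: [1.0, 1.0, -0.2]
gripper_width: 85.5
```

Run:
```python
from plan import *
s=status()
delta((500,125,270),0.67-3.14159)
```

```text
t 2.8 pos [429.8 234.5 270.7] xdir [ 0.001  0.001 -1.   ] yang -2.468 F [ 1.   1.  -0.2] w 85.5 q [ 0.83  0.11 -0.2   0.   -1.27 -0.16]
d [ 0.0007  0.0134 -0.1294] w [0.21 0.   0.07]
```

>>> arm_command([
  {"dx": 0, "dy": 0.01, "dz": -0.03, "wx": 0, "wy": 0, "wz": 0, "gripper": -1},
  {"dx": 0, "dy": 0.013, "dz": -0.06, "wx": 0, "wy": 0, "wz": 0, "gripper": -1},
  {"dx": 0, "dy": 0.013, "dz": -0.07, "wx": 0, "wy": 0, "wz": 0, "gripper": -1},
  {"dx": 0, "dy": 0.013, "dz": -0.07, "wx": 0, "wy": 0, "wz": 0, "gripper": -1},
  {"dx": 0, "dy": 0.013, "dz": -0.07, "wx": 0, "wy": 0, "wz": 0, "gripper": -1},
  {"dx": 0, "dy": 0.013, "dz": -0.07, "wx": 0, "wy": 0, "wz": 0, "gripper": -1},
  {"dx": 0, "dy": 0.013, "dz": -0.07, "wx": 0, "wy": 0, "wz": 0, "gripper": -1},
  {"dx": 0, "dy": 0.013, "dz": -0.07, "wx": 0, "wy": 0, "wz": 0, "gripper": -1},
])

```text
clock: 3.6
position: [463.0, 172.4, 270.7]
ee_rot: [0.638, -0.306, -0.637, -0.307]
contact_force: [0.1, -0.3, -0.5]
gripper_width: 85.5
```

Run:
```python
from plan import *
s=status();d=get_image("wrist")
np.savez("w1.npz",pos=s['position'],rot=s['ee_rot'],**d)
cv2.imwrite("pics/w1.png",d["img"][:,:,::-1])
```

```text
t 3.6 pos [463.  172.4 270.7] xdir [ 0.001  0.001 -1.   ] yang -2.466 F [ 0.1 -0.3 -0.5] w 85.5 q [ 0.69  0.11 -0.19 -0.   -1.27 -0.01]
```

View pics/w1.png

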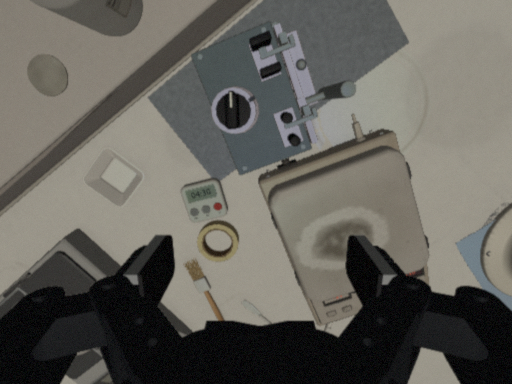

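Run:
```python
from h import *
d=np.load("w1.npz");crop(d["img"],190,20,360,170,4.7,"pics/w1c.png")
```

```text
(no output)
```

View pics/w1c.png

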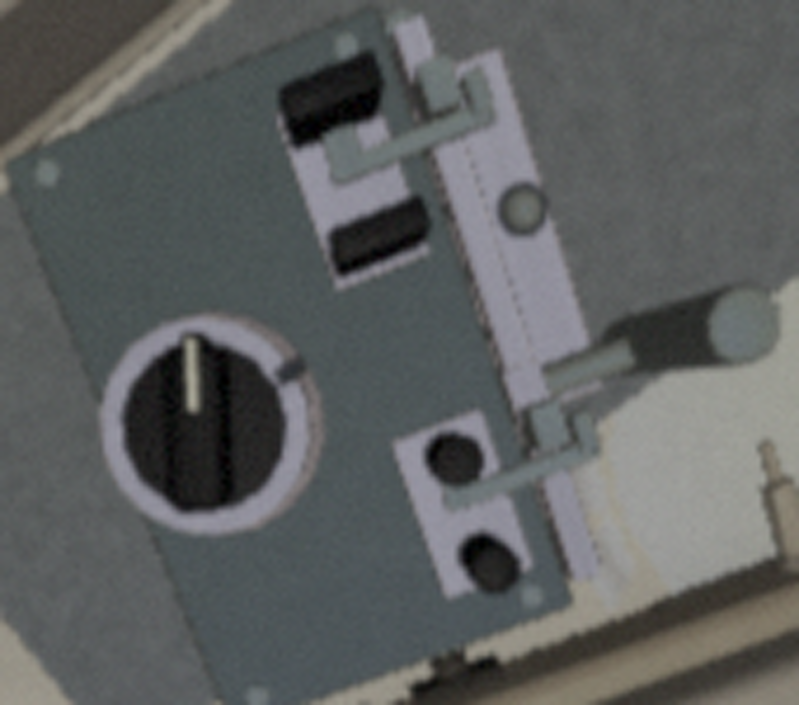

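```bash
cat > ov.py <<'E'
from fit import *
def overlay(p,d,st,box,k,name,dy=0,dist=0):
    x0,y0,x1,y1=box;im=cv2.resize(np.ascontiguousarray(d['img'][y0:y1,x0:x1,::-1]),None,fx=k,fy=k,interpolation=cv2.INTER_CUBIC)
    def poly(P,c,cl=True):
        q=(proj(w(p,P),d,st)-[x0,y0]+.5)*k;cv2.polylines(im,[np.round(q).astype(int)],cl,c,1)
    th=np.linspace(0,2*np.pi,40,endpoint=False)
    circ=lambda x,y,r,z:[(x+r*np.cos(a),y+r*np.sin(a),z) for a in th]
    poly([(-48,-75,88),(48,-75,88),(48,75,88),(-48,75,88)],(0,255,255))
    poly(circ(22,0,24,127),(0,0,255))
    for s in (1,-1):
        poly(circ(-29,40+13*s,6,125),(0,255,0));poly(circ(-29,40+13*s,6,91),(0,120,0))
        for z,c in((125,(0,255,0)),(91,(0,120,0))): poly([(-40,-40+15*s-4,z),(-18,-40+15*s-4,z),(-18,-40+15*s+4,z),(-40,-40+15*s+4,z)],c)
    poly(circ(-83,20,8,155),(255,0,255))
    cv2.imwrite(name,im)
E
python3 - <<'E'
from ov import *
d=dict(np.load("w1.npz"));st=dict(position=d['pos'],ee_rot=d['rot'])
o=lambda x,y:(190+x/4.7-.4,20+y/4.7-.4)
obs={(22,0,127):o(207,425),'pegm':o(452,453),'pegp':o(488,560),'post':o(743,325),(48,-75,88):o(5,175),(-48,75,88):o(570,605)}
x,r=fit(obs,d,st);print(x,r.round(1));overlay(x,d,st,(190,20,360,170),4.7,"pics/o1.png")
np.save("p.npy",x)
c=w(x,[(22,0,0)])[0][:2]
a=back(o(192,337),149,d,st)[:2];b=back(o(205,425),149,d,st);print("bar top ctr",b,c)
print("ptr ang",np.arctan2(*(a-b[:2])[::-1]), "nose->from c",np.arctan2(*(a-c)[::-1]))
rib=back(o(291,370),127,d,st)[:2];dc=back(o(207,425),127,d,st)[:2];print("rib",np.arctan2(*(rib-dc)[::-1]),np.arctan2(*(rib-c)[::-1]),np.linalg.norm(rib-c),"box -x",x[2]-np.pi)
E
```

```text
[513.8872326  119.10946819   1.04299137] [[-0.6 -0.1]
 [ 1.6  0.6]
 [ 2.   0.9]
 [-5.4  0.5]
 [-1.7 -3.6]
 [ 1.7 -0.8]]
bar top ctr [523.39447591 136.57020013 149.        ] [524.96727351 138.11559071]
ptr ang -0.768247959318919 nose->from c -0.8943619629950487
rib -1.9093205256799808 -1.9297510688191122 22.649676302638056 box -x -2.0986012803421357
```

View pics/o1.png

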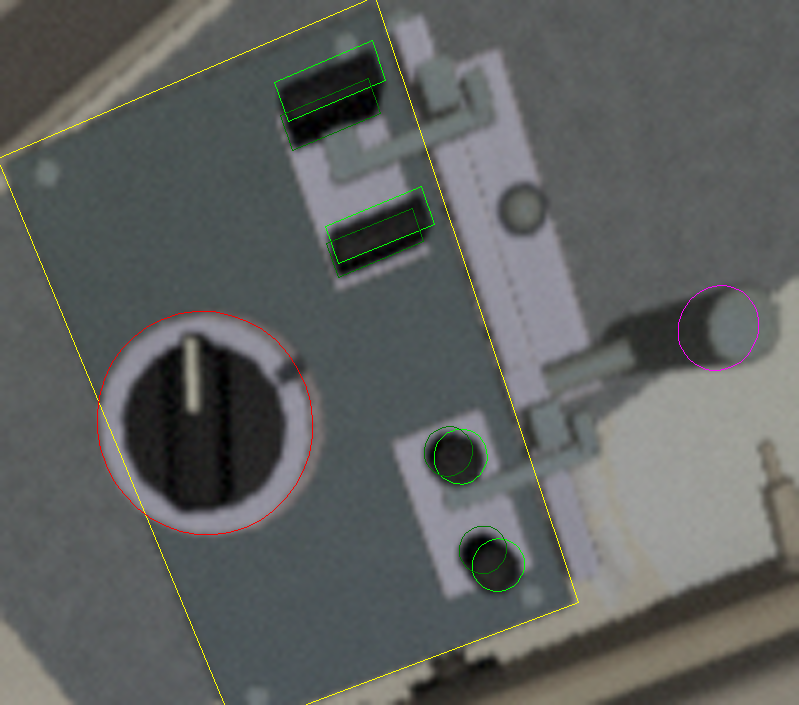

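Run:
```python
from ov import *
d=dict(np.load("w1.npz"));st=dict(position=d['pos'],ee_rot=d['rot'])
o=lambda x,y:(190+x/4.7-.4,20+y/4.7-.4)
t=get_image("top");s=get_image("scene");ot=lambda x,y:(150+x/5-.4,100+y/5-.4);os=lambda x,y:(190+x/6-.4,120+y/6-.4)
P=lambda k:pts[k]
W=[((22,0,127),o(207,425)),((-29,27,110),o(455,457)),((-29,53,110),o(491,561)),((48,-75,88),o(5,168)),((-48,75,88),o(571,605)),((-48,-75,88),o(380,8)),
 ((-29,-29,125),o(350,263)), ((-29,-55,125),o(329,78)),((-29,-25,125),o(376,225))]
W=W[:6]+W[7:]
T=[(P('dial'),ot(240,218)),(P('pegp'),ot(283,376)),(P('pegm'),ot(308,323)),(P('plp'),ot(364,226)),(P('plm'),ot(398,170))]
S=[(P('dial'),os(325,128)),(P('pegp'),os(225,250)),(P('pegm'),os(283,242)),(P('plp'),os(398,215)),(P('plm'),os(461,208))]
def f(v):
    p=v[:3];out=[]
    sh=v[3:12].reshape(3,3)
    for (L,dd,ss),h in zip(((W,d,st),(T,t,None),(S,s,None)),sh):
        A=np.array([a for a,_ in L],float);B=np.array([b for _,b in L])
        fpx=dd['K'][0,0]
        out.append(((proj(w(p,A)+h,dd,ss)-B)).ravel())
    return np.concatenate(out+[v[3:12]/2])
r=least_squares(f,[513,120,1.05]+[0]*9,loss='soft_l1');print(r.x.round(3));print(r.fun[:-9].reshape(-1,2).round(1).tolist())
np.save("p.npy",r.x[:3]);J=r.jac;print(np.sqrt(np.diag(np.linalg.inv(J.T@J)))[:3])
st2=dict(position=st['position']-r.x[3:6],ee_rot=st['ee_rot']);np.save("off.npy",r.x[3:6])
overlay(r.x[:3],d,st2,(190,20,360,170),4.7,"pics/o2.png")
x=r.x[:3]
for px in ((743,325),):
  q=back(o(*px),155,d,st2);c,sn=np.cos(x[2]),np.sin(x[2]);e=q[:2]-x[:2];print("post local",c*e[0]+sn*e[1],-sn*e[0]+c*e[1])
q=back(ot(430,362),155,t)-r.x[6:9];e=q[:2]-x[:2];print("post local top",c*e[0]+sn*e[1],-sn*e[0]+c*e[1])
cc=w(x,[(22,0,0)])[0][:2]
ang=lambda v:np.arctan2(v[1],v[0])
print("bar", ang(back(o(192,337),149,d,st2)[:2]-cc), ang((back(o(189,337),149,d,st2)-back(o(206,510),149,d,st2))[:2]), ang((back(o(192,337),149,d,st2)-back(o(195,410),149,d,st2))[:2]),"rib",ang(back(o(291,370),127,d,st2)[:2]-cc))
print(w(x,[(22,0,138),(-29,40,108),(-29,-40,108),(-89,20,136)]).round(1))
```

```text
[ 5.13623e+02  1.20138e+02  1.04100e+00 -4.10000e-01 -5.72000e-01
 -1.43400e+00 -4.63000e-01  4.15000e-01 -1.91000e-01  9.42000e-01
  1.44000e-01  5.33000e-01]
[[-0.3, 0.6], [-0.2, -0.0], [-0.2, -0.2], [-1.1, -1.3], [1.4, -0.2], [-0.8, -1.5], [0.3, 1.8], [0.9, 0.9], [-1.0, -2.1], [-0.4, -0.3], [0.4, 0.4], [0.7, 0.3], [0.4, 0.3], [-0.8, -2.3], [-0.2, 0.0], [-0.1, -0.1], [0.0, 1.5], [0.6, 1.1]]
[1.432601   1.4306918  0.00812853]
post local -88.34895947922921 20.517536265481922
post local top -88.35369449328812 18.829687690744016
bar -0.8743632430100539 -0.8203933628199321 -0.8798585056201819 rib -1.8944934539624563
[[524.7 139.1 138. ]
 [464.5 115.3 108. ]
 [533.5  74.9 108. ]
 [451.4  53.4 136. ]]
```

View pics/o2.png

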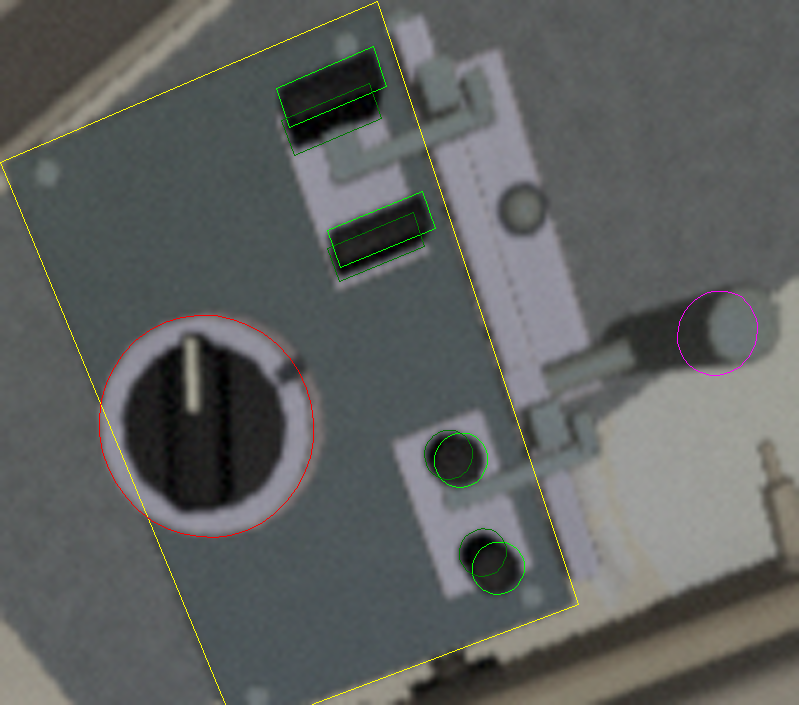

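Run:
```python
from plan import *
status();delta((524.5,139,175),-2.43);delta((524.5,139,135),-2.43)
```

```text
t 3.75 pos [463.1 172.  270.7] xdir [ 0.001  0.001 -1.   ] yang -2.467 F [0.1 0.8 0.5] w 85.7 q [ 0.68  0.11 -0.19 -0.   -1.27 -0.01]
d [ 0.0957 -0.0272 -0.0641] w [-2.13  0.    0.07]
d [ 0.1357 -0.0271 -0.0641] w [-2.13  0.    0.07]
```

>>> arm_command([
  {"dx": 0.02, "dy": -0.015, "dz": -0.03, "wx": 0, "wy": 0, "wz": 0, "gripper": -0.3},
  {"dx": 0.05, "dy": -0.025, "dz": -0.055, "wx": -2, "wy": 0, "wz": 0, "gripper": -0.3},
  {"dx": 0.08, "dy": -0.027, "dz": -0.064, "wx": -2.1, "wy": 0, "wz": 0, "gripper": -0.3},
  {"dx": 0.095, "dy": -0.027, "dz": -0.064, "wx": -2.1, "wy": 0, "wz": 0, "gripper": -0.3},
  {"dx": 0.105, "dy": -0.027, "dz": -0.064, "wx": -2.1, "wy": 0, "wz": 0, "gripper": -0.3},
  {"dx": 0.105, "dy": -0.027, "dz": -0.064, "wx": -2.1, "wy": 0, "wz": 0, "gripper": -0.3},
  {"dx": 0.105, "dy": -0.027, "dz": -0.064, "wx": -2.1, "wy": 0, "wz": 0, "gripper": -0.3},
  {"dx": 0.105, "dy": -0.027, "dz": -0.064, "wx": -2.1, "wy": 0, "wz": 0, "gripper": -0.3},
])

```text
clock: 4.55
position: [524.9, 139.6, 167.1]
ee_rot: [0.644, -0.293, -0.642, -0.296]
contact_force: [-0.2, 0.4, -0.4]
gripper_width: 55.9
```

Run:
```python
from plan import *
s=status();delta((524.5,139,135),-2.43)
d=get_image("wrist");cv2.imwrite("pics/w2.png",d["img"][:,:,::-1])
crop(d["img"],160,120,360,270,4,"pics/w2c.png")
print(proj([(524.5,139,149)],d,s))
t=get_image("scene");crop(t["img"],170,90,310,210,5.5,"pics/s2.png")
```

```text
t 4.55 pos [524.9 139.6 167.1] xdir [ 0.003  0.002 -1.   ] yang -2.43 F [-0.2  0.4 -0.4] w 55.9 q [ 0.56  0.27 -0.25  0.   -1.04  0.15]
d [ 0.0321  0.0008 -0.0001] w [ 0.01 -0.04  0.22]
[[259.09723036 210.5456281 ]]
```

View pics/w2c.png

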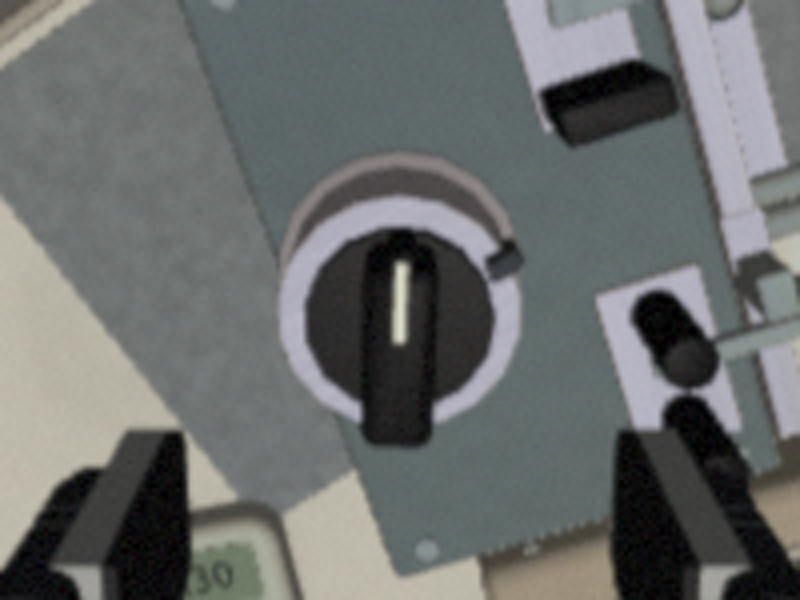

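View pics/s2.png

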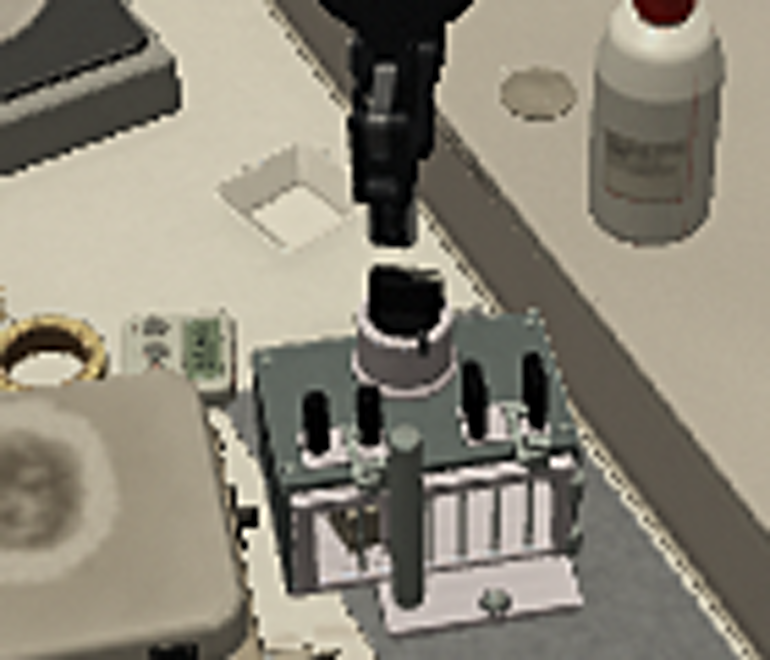

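>>> arm_command([
  {"dx": 0.01, "dy": 0.0005, "dz": 0, "wx": 0, "wy": 0, "wz": 0, "gripper": -0.3},
  {"dx": 0.02, "dy": 0.0005, "dz": 0, "wx": 0, "wy": 0, "wz": 0, "gripper": -0.3},
  {"dx": 0.031, "dy": 0.0005, "dz": 0, "wx": 0, "wy": 0, "wz": 0, "gripper": -0.3},
  {"dx": 0.031, "dy": 0.0005, "dz": 0, "wx": 0, "wy": 0, "wz": 0, "gripper": 0},
  {"dx": 0.031, "dy": 0.0005, "dz": 0, "wx": 0, "wy": 0, "wz": 0, "gripper": 0.3},
  {"dx": 0.031, "dy": 0.0005, "dz": 0, "wx": 0, "wy": 0, "wz": 0, "gripper": 0.5},
  {"dx": 0.031, "dy": 0.0005, "dz": 0, "wx": 0, "wy": 0, "wz": 0, "gripper": 0.5},
  {"dx": 0.031, "dy": 0.0005, "dz": 0, "wx": 0, "wy": 0, "wz": 0, "gripper": 0.5},
])

```text
clock: 5.45
position: [524.7, 139.3, 136.2]
ee_rot: [0.644, -0.293, -0.642, -0.296]
contact_force: [-0.5, -0.2, -0.2]
gripper_width: 21.4
```

Run:
```python
from plan import *
s=status()
d=get_image("wrist");crop(d["img"],160,120,360,270,4,"pics/w3c.png")
t=get_image("scene");crop(t["img"],170,90,310,210,5.5,"pics/s3.png")
```

```text
t 5.45 pos [524.7 139.3 136.2] xdir [ 0.004  0.002 -1.   ] yang -2.43 F [-0.5 -0.2 -0.2] w 21.4 q [ 0.56  0.3  -0.29 -0.   -0.97  0.15]
```

View pics/w3c.png

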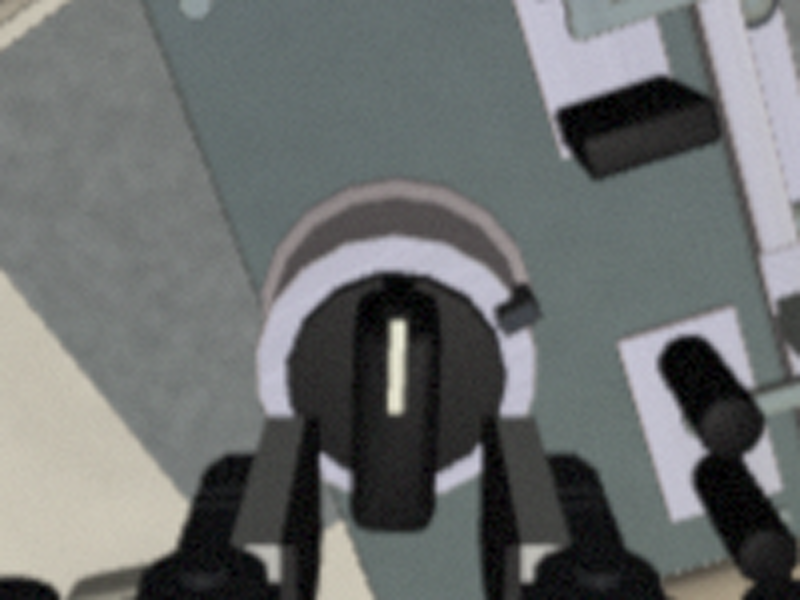

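View pics/s3.png

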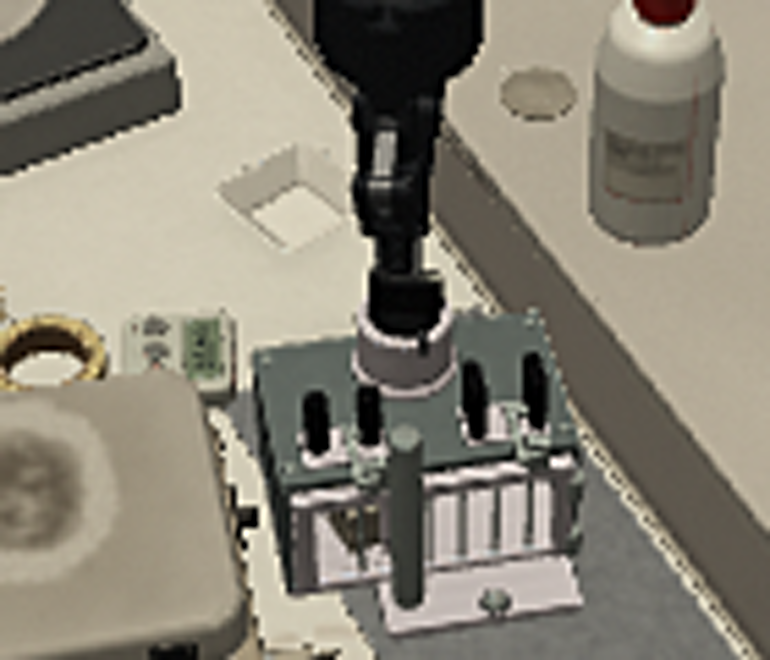

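>>> arm_command([
  {"dx": 0.002, "dy": 0, "dz": 0, "wx": 0, "wy": 0, "wz": 0, "gripper": 0.7},
  {"dx": 0.002, "dy": 0, "dz": 0, "wx": 0, "wy": 0, "wz": 0, "gripper": 1},
  {"dx": 0.002, "dy": 0, "dz": 0, "wx": 0, "wy": 0, "wz": 0, "gripper": 1},
  {"dx": 0.002, "dy": 0, "dz": 0, "wx": 0, "wy": 0, "wz": 0, "gripper": 1},
  {"dx": 0.002, "dy": 0, "dz": 0, "wx": 4, "wy": 0, "wz": 0, "gripper": 1},
  {"dx": 0.002, "dy": 0, "dz": 0, "wx": 10, "wy": 0, "wz": 0, "gripper": 1},
  {"dx": 0.002, "dy": 0, "dz": 0, "wx": 15, "wy": 0, "wz": 0, "gripper": 1},
  {"dx": 0.002, "dy": 0, "dz": 0, "wx": 20, "wy": 0, "wz": 0, "gripper": 1},
])

```text
clock: 6.35
position: [524.6, 139.3, 134.2]
ee_rot: [0.582, -0.401, -0.581, -0.404]
contact_force: [-0.4, -0.3, 0.2]
gripper_width: -0.0
```

Run:
```python
from plan import *
s=status();print(s['wrist_torque'])
d=get_image("wrist");crop(d["img"],160,120,360,270,4,"pics/w4c.png")
```

```text
t 6.35 pos [524.6 139.3 134.2] xdir [ 0.003  0.002 -1.   ] yang -2.783 F [-0.4 -0.3  0.2] w -0.0 q [ 0.56  0.31 -0.3  -0.   -0.96 -0.2 ]
[-0.05989715  0.04705257  0.01173208]
```

View pics/w4c.png

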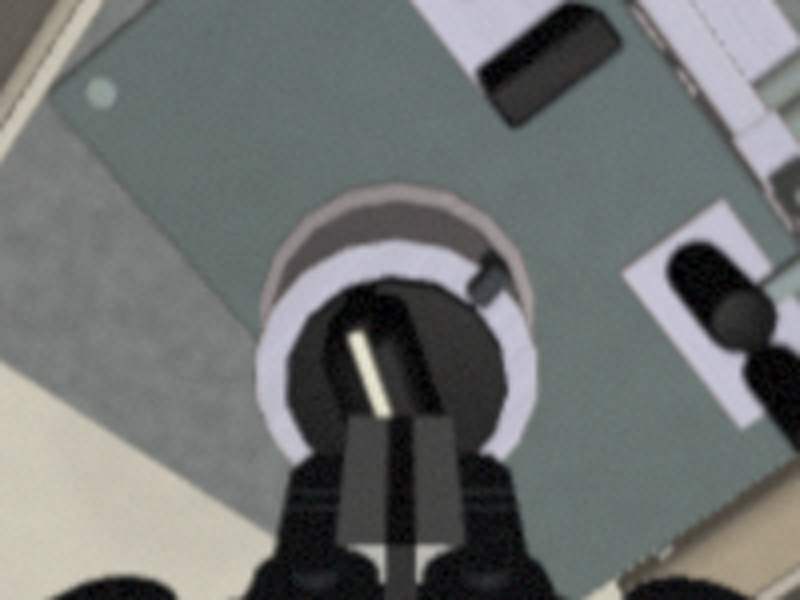

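Run:
```python
from plan import *
s=status();d=get_image("wrist");M=R.from_quat(s['ee_rot']).as_matrix()
g=lambda v:s['position']+M@np.array(v,float)
print("wrist",proj([g((0,0,0)),g((0,0,-11)),g((0,0,11)),g((-13,0,-11))],d,s).round(1))
t=get_image("scene");tp=get_image("top")
print("scene TCP",((proj([g((0,0,0)),(524.7,139.1,149),(524.7,139.1,127)],t)-[200,110])*7).round())
crop(t["img"],200,110,300,190,7,"pics/s4.png")
print("top",((proj([g((0,0,0)),(524.7,139.1,149)],tp)-[150,100])*5).round())
crop(tp["img"],150,100,290,210,5,"pics/t4.png")
```

```text
t 6.4 pos [524.6 139.3 134.2] xdir [ 0.003  0.002 -1.   ] yang -2.785 F [ 0.5 -0.4 -0.3] w -0.1 q [ 0.56  0.31 -0.3  -0.   -0.96 -0.2 ]
wrist [[258.3 221.3]
 [258.3 204.8]
 [258.4 237.2]
 [258.2 212.3]]
scene TCP [[299. 231.]
 [299. 203.]
 [300. 245.]]
top [[239. 213.]
 [234. 204.]]
```

View pics/s4.png

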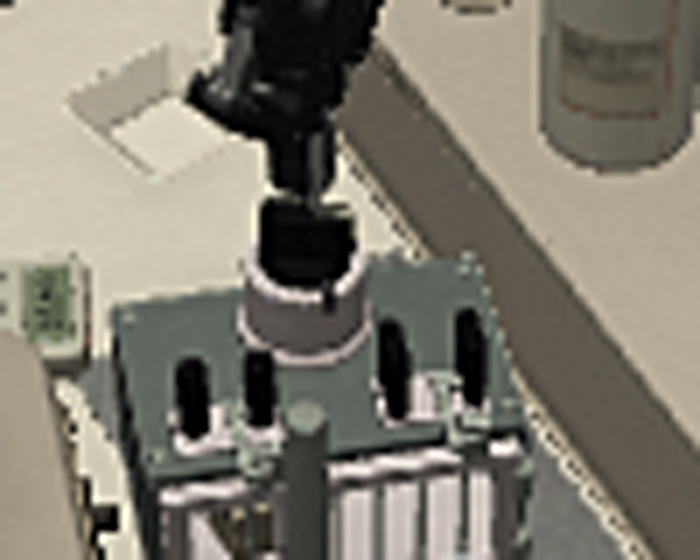

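View pics/t4.png

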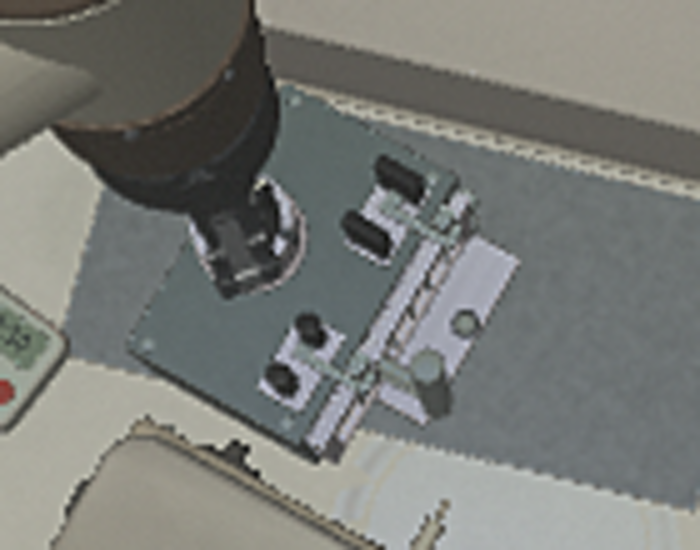

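>>> arm_command([
  {"dx": -0.003, "dy": 0, "dz": 0, "wx": -6, "wy": 0, "wz": 0, "gripper": -0.2},
  {"dx": -0.003, "dy": 0, "dz": 0, "wx": -13, "wy": 0, "wz": 0, "gripper": -0.2},
  {"dx": -0.003, "dy": 0, "dz": 0, "wx": -20, "wy": 0, "wz": 0, "gripper": -0.2},
  {"dx": -0.003, "dy": 0, "dz": 0, "wx": -20.3, "wy": 0, "wz": 0, "gripper": -0.2},
  {"dx": 0.003, "dy": 0, "dz": 0, "wx": -20.3, "wy": 0, "wz": 0, "gripper": -0.2},
  {"dx": 0.008, "dy": 0, "dz": 0, "wx": -20.3, "wy": 0, "wz": 0, "gripper": -0.2},
  {"dx": 0.011, "dy": 0, "dz": 0, "wx": -20.3, "wy": 0, "wz": 0, "gripper": -0.2},
  {"dx": 0.011, "dy": 0, "dz": 0, "wx": -20.3, "wy": 0, "wz": 0, "gripper": -0.2},
])

```text
clock: 7.35
position: [524.2, 139.0, 122.3]
ee_rot: [0.644, -0.292, -0.643, -0.293]
contact_force: [-0.5, -0.3, -0.3]
gripper_width: 50.7
```

>>> arm_command([
  {"dx": 0, "dy": 0, "dz": 0, "wx": 0, "wy": 0, "wz": 0, "gripper": 0.3},
  {"dx": 0, "dy": 0, "dz": 0, "wx": 0, "wy": 0, "wz": 0, "gripper": 0.6},
  {"dx": 0, "dy": 0, "dz": 0, "wx": 0, "wy": 0, "wz": 0, "gripper": 1},
  {"dx": 0, "dy": 0, "dz": 0, "wx": 0, "wy": 0, "wz": 0, "gripper": 1},
  {"dx": 0, "dy": 0, "dz": 0, "wx": 0, "wy": 0, "wz": 0, "gripper": 1},
  {"dx": 0, "dy": 0, "dz": 0, "wx": 0, "wy": 0, "wz": 0, "gripper": 1},
  {"dx": 0, "dy": 0, "dz": 0, "wx": 0, "wy": 0, "wz": 0, "gripper": 1},
  {"dx": 0, "dy": 0, "dz": 0, "wx": 0, "wy": 0, "wz": 0, "gripper": 1},
])

```text
clock: 8.15
position: [524.1, 139.1, 122.3]
ee_rot: [0.644, -0.292, -0.643, -0.293]
contact_force: [-0.1, 0.0, -0.3]
gripper_width: 0.3
```

Run:
```python
from plan import *
s=status();print(s['wrist_torque'])
d=get_image("wrist");crop(d["img"],160,120,360,270,4,"pics/w5c.png")
```

```text
t 8.15 pos [524.1 139.1 122.3] xdir [ 0.002  0.001 -1.   ] yang -2.424 F [-0.1  0.  -0.3] w 0.3 q [ 0.56  0.32 -0.31 -0.   -0.94  0.16]
[-0.05362109 -0.01391992  0.01840929]
```

View pics/w5c.png

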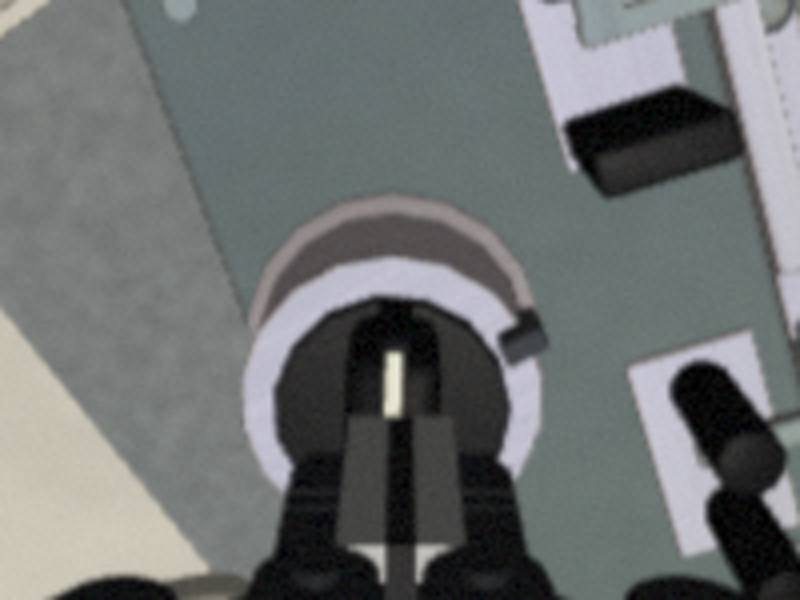

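Run:
```python
from plan import *
s=status();M=R.from_quat(s['ee_rot']).as_matrix()
g=lambda v:s['position']+M@np.array(v,float)
t=get_image("scene")
k=10;x0,y0=210,110
im=cv2.resize(np.ascontiguousarray(t["img"][y0:y0+58,x0:x0+70,::-1]),None,fx=k,fy=k,interpolation=cv2.INTER_CUBIC)
im=cv2.convertScaleAbs(im,alpha=1.6,beta=30)
for h in (0,-10,-20,-30,-40):
    for z in (-11,11):
        q=((proj(g((h,0,z)),t)[0]-[x0,y0]+.5)*k).astype(int);cv2.circle(im,q,3,(0,0,255),-1)
        cv2.putText(im,str(-h),q,0,.4,(0,255,0),1)
cv2.imwrite("pics/s5.png",im)
```

```text
t 8.2 pos [524.1 139.  122.3] xdir [ 0.002  0.001 -1.   ] yang -2.424 F [-0.2 -0.8  0.3] w 0.3 q [ 0.56  0.32 -0.31 -0.   -0.94  0.16]
```

View pics/s5.png

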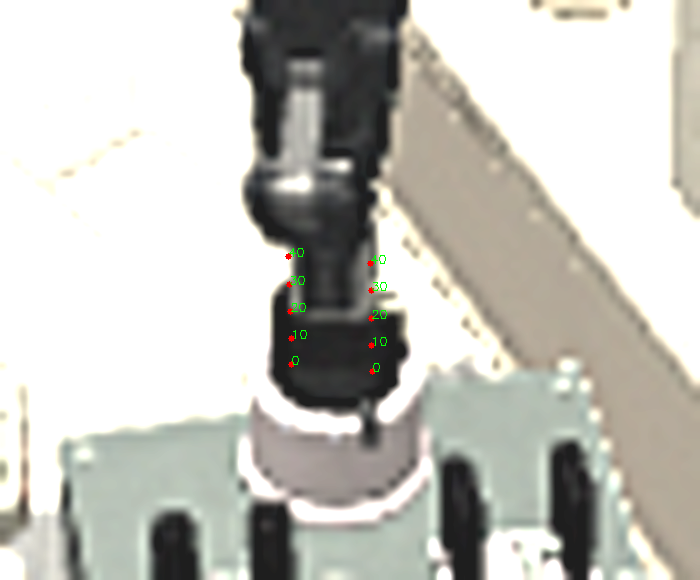

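>>> arm_command([
  {"dx": -0.001, "dy": 0, "dz": 0, "wx": 0, "wy": 0, "wz": 0, "gripper": -0.2},
  {"dx": -0.001, "dy": 0, "dz": 0, "wx": 0, "wy": 0, "wz": 0, "gripper": -0.2},
  {"dx": -0.001, "dy": 0, "dz": 0, "wx": 0, "wy": 0, "wz": 0, "gripper": -0.2},
  {"dx": 0, "dy": 0, "dz": 0, "wx": 0, "wy": 0, "wz": 0, "gripper": -0.2},
  {"dx": 0.004, "dy": 0, "dz": 0, "wx": 0, "wy": 0, "wz": 0, "gripper": -0.2},
  {"dx": 0.008, "dy": 0, "dz": 0, "wx": 0, "wy": 0, "wz": 0, "gripper": -0.2},
  {"dx": 0.012, "dy": 0, "dz": 0, "wx": 0, "wy": 0, "wz": 0, "gripper": -0.2},
  {"dx": 0.013, "dy": 0, "dz": 0, "wx": 0, "wy": 0, "wz": 0, "gripper": 0.2},
])

```text
clock: 9.05
position: [523.7, 138.8, 108.4]
ee_rot: [0.644, -0.292, -0.644, -0.293]
contact_force: [-0.1, -0.0, 0.4]
gripper_width: 38.0
```

>>> arm_command([
  {"dx": 0, "dy": 0, "dz": 0, "wx": 0, "wy": 0, "wz": 0, "gripper": 0.6},
  {"dx": 0, "dy": 0, "dz": 0, "wx": 0, "wy": 0, "wz": 0, "gripper": 1},
  {"dx": 0, "dy": 0, "dz": 0, "wx": 0, "wy": 0, "wz": 0, "gripper": 1},
  {"dx": 0, "dy": 0, "dz": 0, "wx": 0, "wy": 0, "wz": 0, "gripper": 1},
  {"dx": 0, "dy": 0, "dz": 0, "wx": 0, "wy": 0, "wz": 0, "gripper": 1},
  {"dx": 0, "dy": 0, "dz": 0, "wx": 0, "wy": 0, "wz": 0, "gripper": 1},
  {"dx": 0, "dy": 0, "dz": 0, "wx": 0, "wy": 0, "wz": 0, "gripper": 1},
  {"dx": 0, "dy": 0, "dz": 0, "wx": 0, "wy": 0, "wz": 0, "gripper": 1},
])

```text
clock: 9.85
position: [525.1, 140.1, 108.7]
ee_rot: [0.645, -0.291, -0.643, -0.294]
contact_force: [3.2, 3.7, -3.8]
gripper_width: 11.5
```

Run:
```python
from plan import *
s=status();print(s['wrist_torque'])
d=get_image("wrist");crop(d["img"],160,120,360,270,4,"pics/w6c.png")
```

```text
t 9.85 pos [525.1 140.1 108.7] xdir [ 0.004  0.003 -1.   ] yang -2.423 F [ 3.2  3.7 -3.8] w 11.5 q [ 0.56  0.33 -0.33 -0.   -0.9   0.16]
[ 1.06162114 -1.07198757 -0.01294251]
```

View pics/w6c.png

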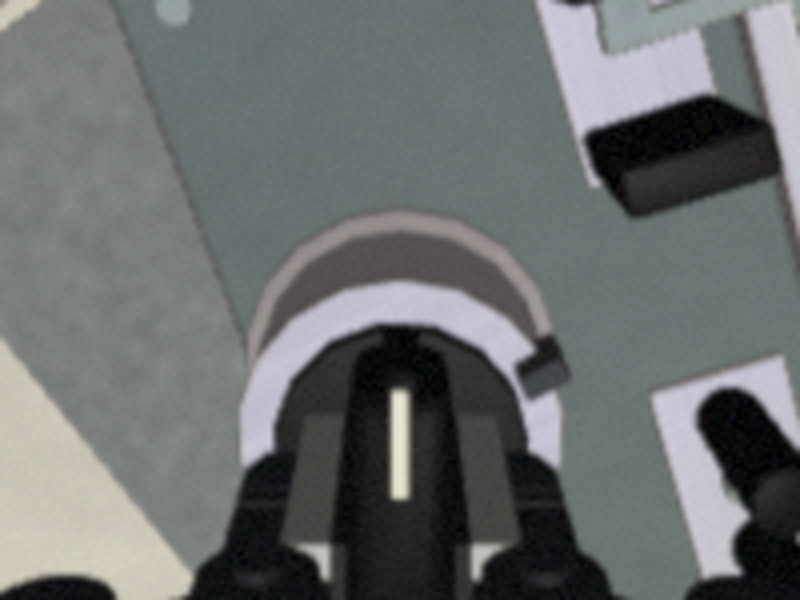

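>>> arm_command([
  {"dx": 0, "dy": 0, "dz": 0, "wx": 5, "wy": 0, "wz": 0, "gripper": 1},
  {"dx": 0, "dy": 0, "dz": 0, "wx": 12, "wy": 0, "wz": 0, "gripper": 1},
  {"dx": 0, "dy": 0, "dz": 0, "wx": 19, "wy": 0, "wz": 0, "gripper": 1},
  {"dx": 0, "dy": 0, "dz": 0, "wx": 26, "wy": 0, "wz": 0, "gripper": 1},
  {"dx": 0, "dy": 0, "dz": 0, "wx": 33, "wy": 0, "wz": 0, "gripper": 1},
  {"dx": 0, "dy": 0, "dz": 0, "wx": 40, "wy": 0, "wz": 0, "gripper": 1},
  {"dx": 0, "dy": 0, "dz": 0, "wx": 47, "wy": 0, "wz": 0, "gripper": 1},
  {"dx": 0, "dy": 0, "dz": 0, "wx": 54, "wy": 0, "wz": 0, "gripper": 1},
])

```text
clock: 10.7
position: [525.2, 140.2, 108.7]
ee_rot: [-0.44, 0.552, 0.44, 0.556]
contact_force: [2.3, 2.3, -2.2]
gripper_width: 11.3
```

Run:
```python
from plan import *
s=status();print(s['wrist_torque'])
d=get_image("wrist");crop(d["img"],160,120,360,270,4,"pics/w7c.png")
```

```text
t 10.7 pos [525.2 140.2 108.7] xdir [ 0.004  0.003 -1.   ] yang 2.913 F [ 2.3  2.3 -2.2] w 11.3 q [ 0.56  0.33 -0.33 -0.   -0.9  -0.79]
[ 0.46536809 -0.45034184  0.08630711]
```

View pics/w7c.png

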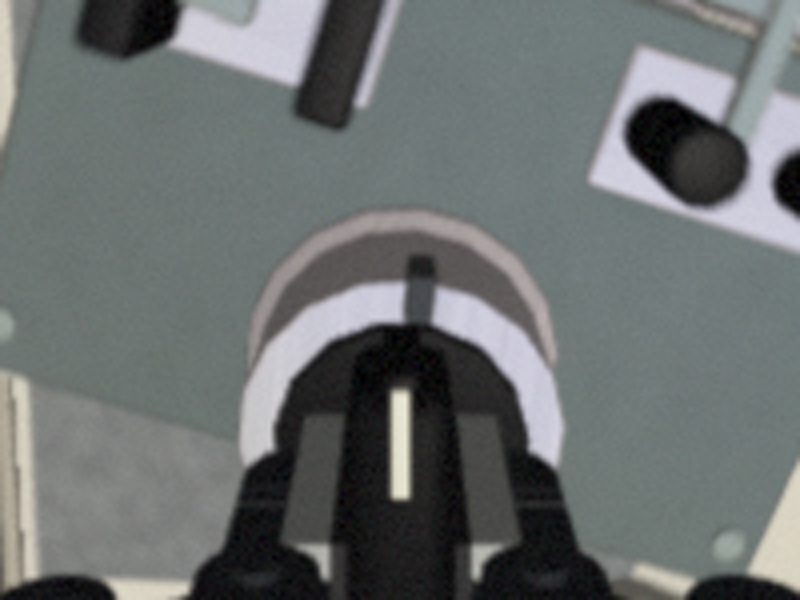

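>>> arm_command([
  {"dx": 0, "dy": 0, "dz": 0, "wx": 4, "wy": 0, "wz": 0, "gripper": 1},
  {"dx": 0, "dy": 0, "dz": 0, "wx": 7.5, "wy": 0, "wz": 0, "gripper": 1},
  {"dx": 0, "dy": 0, "dz": 0, "wx": 7.5, "wy": 0, "wz": 0, "gripper": 1},
  {"dx": 0, "dy": 0, "dz": 0, "wx": 7.5, "wy": 0, "wz": 0, "gripper": 1},
  {"dx": 0, "dy": 0, "dz": 0, "wx": 7.5, "wy": 0, "wz": 0, "gripper": 1},
  {"dx": 0, "dy": 0, "dz": 0, "wx": 7.5, "wy": 0, "wz": 0, "gripper": 0.6},
  {"dx": 0, "dy": 0, "dz": 0, "wx": 7.5, "wy": 0, "wz": 0, "gripper": 0.2},
  {"dx": 0, "dy": 0, "dz": 0, "wx": 7.5, "wy": 0, "wz": 0, "gripper": -0.2},
])

```text
clock: 11.55
position: [524.9, 139.8, 108.8]
ee_rot: [-0.402, 0.581, 0.402, 0.583]
contact_force: [1.0, -0.4, 0.4]
gripper_width: 45.3
```

>>> arm_command([
  {"dx": -0.005, "dy": 0, "dz": 0, "wx": 0, "wy": 0, "wz": 0, "gripper": -0.2},
  {"dx": -0.02, "dy": 0, "dz": 0, "wx": 0, "wy": 0, "wz": 0, "gripper": -0.2},
  {"dx": -0.04, "dy": 0, "dz": 0, "wx": 0, "wy": 0, "wz": 0, "gripper": -0.2},
  {"dx": -0.07, "dy": 0, "dz": 0, "wx": 0, "wy": 0, "wz": 0, "gripper": -0.2},
  {"dx": -0.1, "dy": 0, "dz": 0, "wx": 0, "wy": 0, "wz": 0, "gripper": -0.2},
  {"dx": -0.12, "dy": 0, "dz": 0, "wx": 0, "wy": 0, "wz": 0, "gripper": -0.2},
  {"dx": -0.12, "dy": 0, "dz": 0, "wx": 0, "wy": 0, "wz": 0, "gripper": -0.2},
  {"dx": -0.12, "dy": 0, "dz": 0, "wx": 0, "wy": 0, "wz": 0, "gripper": -0.2},
])

```text
clock: 12.35
position: [524.1, 139.4, 228.9]
ee_rot: [-0.401, 0.58, 0.402, 0.584]
contact_force: [-0.6, 0.3, -0.9]
gripper_width: 51.3
```

Run:
```python
from ov import *
from plan import status
s=status()
d=get_image("wrist");np.savez("w8.npz",pos=s['position'],rot=s['ee_rot'],**d)
overlay(np.load("p.npy"),d,s,(150,60,390,240),3.3,"pics/o8.png")
```

```text
t 12.35 pos [524.1 139.4 228.9] xdir [ 0.003  0.003 -1.   ] yang 2.779 F [-0.6  0.3 -0.9] w 51.3 q [ 0.56  0.22 -0.16 -0.   -1.19 -0.92]
```

View pics/o8.png

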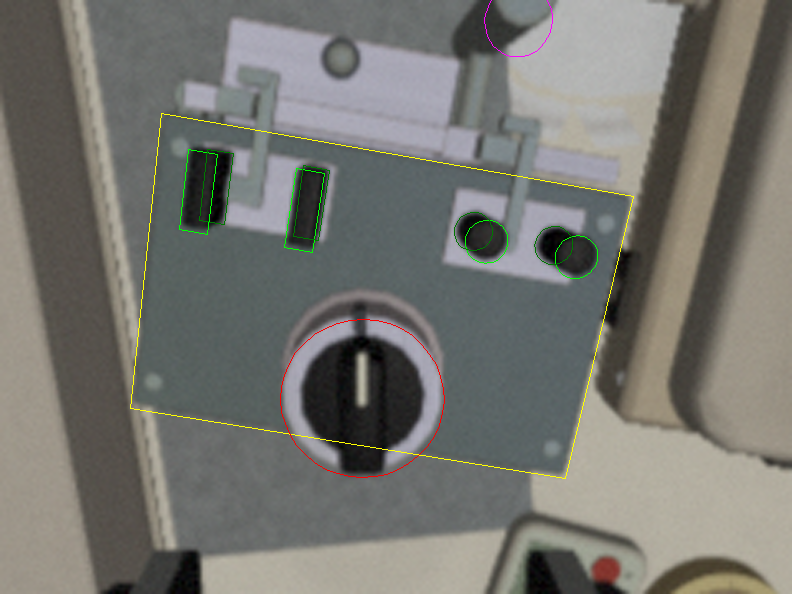

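Run:
```python
from plan import *
s=status()
delta((464.5,115.3,120),2.612);delta((464.5,115.3,70),2.612)
```

```text
t 12.4 pos [523.7 139.2 228. ] xdir [ 0.002  0.002 -1.   ] yang 2.779 F [1.1 0.2 0.3] w 51.2 q [ 0.56  0.22 -0.16 -0.   -1.19 -0.92]
d [ 0.1079  0.047  -0.0437] w [9.54 0.15 0.04]
d [ 0.1579  0.047  -0.0438] w [9.54 0.15 0.04]
```

>>> arm_command([
  {"dx": 0.0, "dy": 0.02, "dz": -0.02, "wx": 4, "wy": 0, "wz": 0, "gripper": -0.2},
  {"dx": 0.02, "dy": 0.047, "dz": -0.044, "wx": 9.5, "wy": 0.15, "wz": 0, "gripper": -0.2},
  {"dx": 0.05, "dy": 0.047, "dz": -0.044, "wx": 9.5, "wy": 0.15, "wz": 0, "gripper": -0.2},
  {"dx": 0.08, "dy": 0.047, "dz": -0.044, "wx": 9.5, "wy": 0.15, "wz": 0, "gripper": -0.2},
  {"dx": 0.105, "dy": 0.047, "dz": -0.044, "wx": 9.5, "wy": 0.15, "wz": 0, "gripper": -0.2},
  {"dx": 0.108, "dy": 0.047, "dz": -0.044, "wx": 9.5, "wy": 0.15, "wz": 0, "gripper": -0.2},
  {"dx": 0.108, "dy": 0.047, "dz": -0.044, "wx": 9.5, "wy": 0.15, "wz": 0, "gripper": -0.2},
  {"dx": 0.108, "dy": 0.047, "dz": -0.044, "wx": 9.5, "wy": 0.15, "wz": 0, "gripper": -0.2},
])

```text
clock: 13.2
position: [465.1, 115.4, 120.7]
ee_rot: [-0.352, 0.613, 0.352, 0.614]
contact_force: [1.0, 1.2, 0.1]
gripper_width: 51.2
```

Run:
```python
from ov import *
from plan import status,delta
s=status();delta((464.5,115.3,70),2.612,s)
d=get_image("wrist");np.savez("w9.npz",pos=s['position'],rot=s['ee_rot'],**d)
overlay(np.load("p.npy"),d,s,(130,100,390,290),3,"pics/o9.png")
```

```text
t 13.2 pos [465.1 115.4 120.7] xdir [ 0.002  0.    -1.   ] yang 2.613 F [1.  1.2 0.1] w 51.2 q [ 0.58  0.22 -0.46  0.   -0.89 -1.11]
d [ 0.0507  0.0006 -0.0004] w [0.06 0.07 0.09]
```

View pics/o9.png

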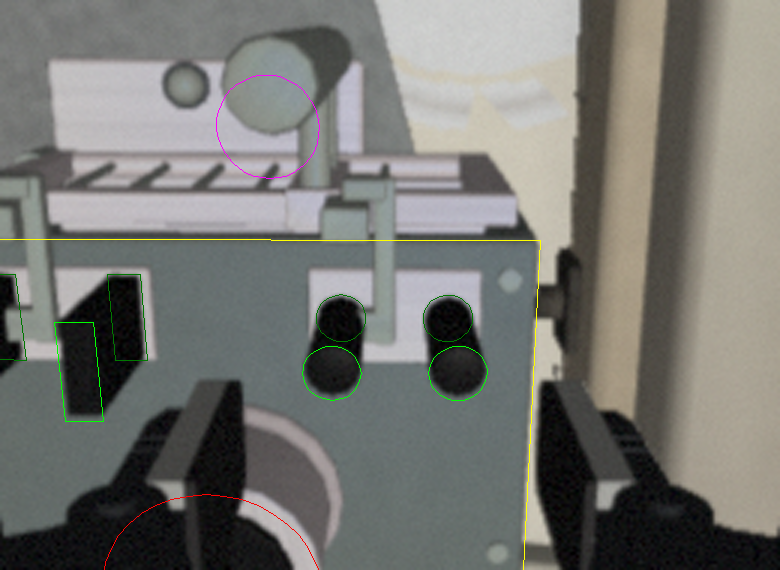

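```bash
python3 - <<'E'
from ov import *
x=np.load("p.npy")
def ld(n):
    d=dict(np.load(n));return d,dict(position=d['pos'],ee_rot=d['rot'])
def tri(L):
    A=[];
    f=lambda P:np.concatenate([(proj(P,d,s)[0]-uv) for (d,s),uv in L])
    r=least_squares(f,[460,140,80]);P=r.x;c,sn=np.cos(x[2]),np.sin(x[2]);e=P[:2]-x[:2]
    print(P.round(),"box",(c*e[0]+sn*e[1]).round(1),(-sn*e[0]+c*e[1]).round(1),r.fun.round(1))
w1,w8,w9=ld("w1.npz"),ld("w8.npz"),ld("w9.npz")
tri([(w1,(285.7,160.4)),(w8,(338.5,146.4)),(w9,(318.3,200))])
tri([(w8,(338.5,146.4)),(w9,(318.3,200))])
E
python3 - <<'E'
import sys;sys.path.insert(0,'.')
from h import *
d=dict(np.load("w9.npz"));cv2.imwrite("pics/w9f.png",d["img"][:,:,::-1])
E
```

```text
[426. 155.  34.] box -14.5 92.8 [ 1.4  2.7 -1.4 -0.2 -0.9  0.1]
[425. 155.  35.] box -14.8 93.8 [-0.4 -0.2  0.3  0.1]
```

View pics/w9f.png

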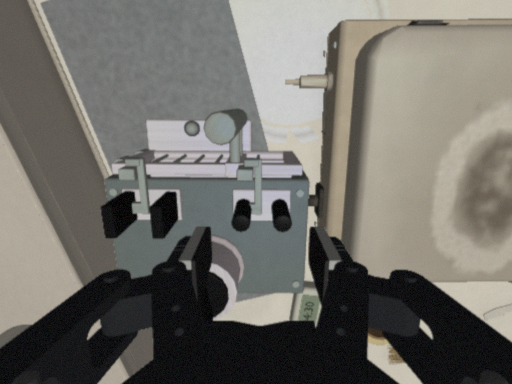

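>>> arm_command([
  {"dx": 0.012, "dy": 0.001, "dz": 0, "wx": 0, "wy": 0, "wz": 0, "gripper": -0.2},
  {"dx": 0.025, "dy": 0.001, "dz": 0, "wx": 0, "wy": 0, "wz": 0, "gripper": -0.2},
  {"dx": 0.035, "dy": 0.001, "dz": 0, "wx": 0, "wy": 0, "wz": 0, "gripper": -0.2},
  {"dx": 0.043, "dy": 0.001, "dz": 0, "wx": 0, "wy": 0, "wz": 0, "gripper": -0.2},
  {"dx": 0.048, "dy": 0.001, "dz": 0, "wx": 0, "wy": 0, "wz": 0, "gripper": -0.2},
  {"dx": 0.048, "dy": 0.001, "dz": 0, "wx": 0, "wy": 0, "wz": 0, "gripper": -0.2},
  {"dx": 0.048, "dy": 0.001, "dz": 0, "wx": 0, "wy": 0, "wz": 0, "gripper": -0.2},
  {"dx": 0.048, "dy": 0.001, "dz": 0, "wx": 0, "wy": 0, "wz": 0, "gripper": -0.2},
])

```text
clock: 14.05
position: [464.9, 116.2, 73.4]
ee_rot: [-0.352, 0.612, 0.352, 0.614]
contact_force: [0.8, -0.1, -0.4]
gripper_width: 51.4
```

Run:
```python
from ov import *
from plan import status,delta
s=status()
d=get_image("wrist");np.savez("w10.npz",pos=s['position'],rot=s['ee_rot'],**d)
crop(d["img"],130,100,390,290,3,"pics/w10.png")
t=get_image("scene");crop(t["img"],190,100,300,210,5.4,"pics/s10.png")
```

```text
t 14.05 pos [464.9 116.2  73.4] xdir [ 0.003  0.001 -1.   ] yang 2.613 F [ 0.8 -0.1 -0.4] w 51.4 q [ 0.59  0.28 -0.52  0.   -0.76 -1.12]
```

View pics/w10.png

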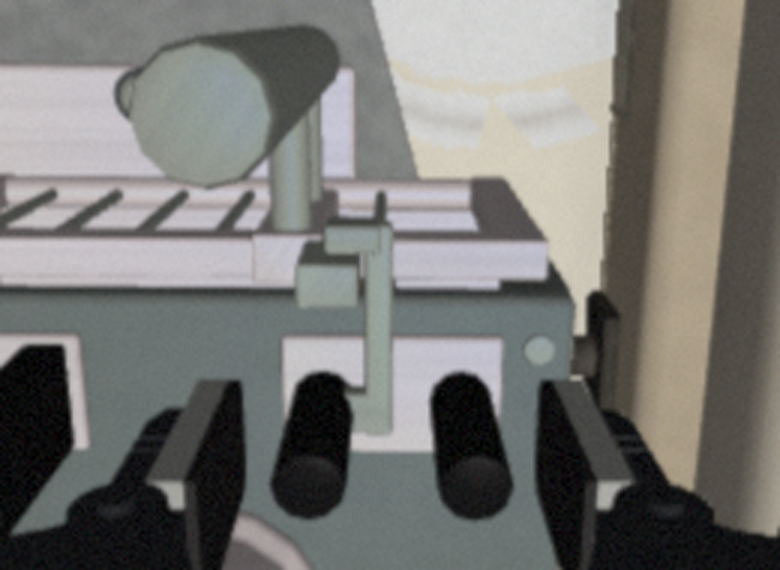

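View pics/s10.png

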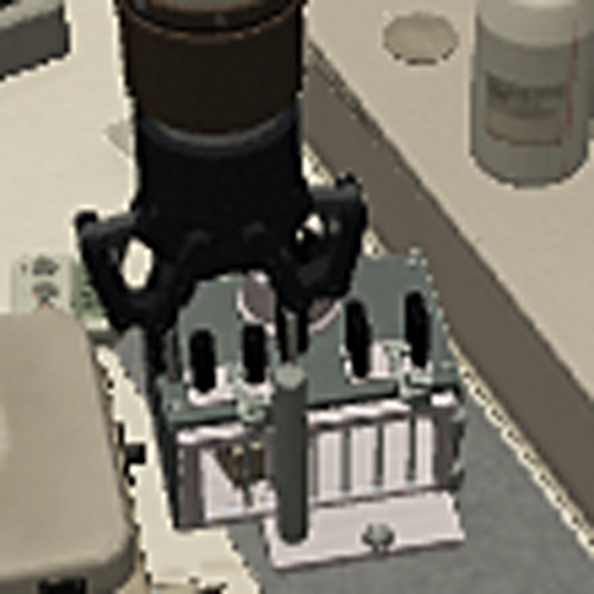

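>>> arm_command([
  {"dx": 0.001, "dy": 0.0, "dz": 0, "wx": 0, "wy": 0, "wz": 0, "gripper": 0.1},
  {"dx": 0.001, "dy": 0.001, "dz": 0, "wx": 0, "wy": 0, "wz": 0, "gripper": 0.25},
  {"dx": 0.001, "dy": 0.003, "dz": 0, "wx": 0, "wy": 0, "wz": 0, "gripper": 0.4},
  {"dx": 0.001, "dy": 0.005, "dz": 0, "wx": 0, "wy": 0, "wz": 0, "gripper": 0.6},
  {"dx": 0.001, "dy": 0.005, "dz": 0, "wx": 0, "wy": 0, "wz": 0, "gripper": 0.8},
  {"dx": 0.001, "dy": 0.005, "dz": 0, "wx": 0, "wy": 0, "wz": 0, "gripper": 0.8},
  {"dx": 0.001, "dy": 0.005, "dz": 0, "wx": 0, "wy": 0, "wz": 0, "gripper": 0.8},
  {"dx": 0.001, "dy": 0.005, "dz": 0, "wx": 0, "wy": 0, "wz": 0, "gripper": 0.8},
])

```text
clock: 14.95
position: [460.1, 119.1, 73.9]
ee_rot: [-0.352, 0.612, 0.352, 0.614]
contact_force: [-6.9, 2.2, 11.6]
gripper_width: 24.8
```

Run:
```python
from ov import *
from plan import status,delta
s=status()
d=get_image("wrist")
crop(d["img"],130,100,390,290,3,"pics/w11.png")
```

```text
t 14.95 pos [460.1 119.1  73.9] xdir [ 0.004  0.002 -1.   ] yang 2.614 F [-6.9  2.2 11.6] w 24.8 q [ 0.6   0.28 -0.53  0.   -0.76 -1.13]
```

View pics/w11.png

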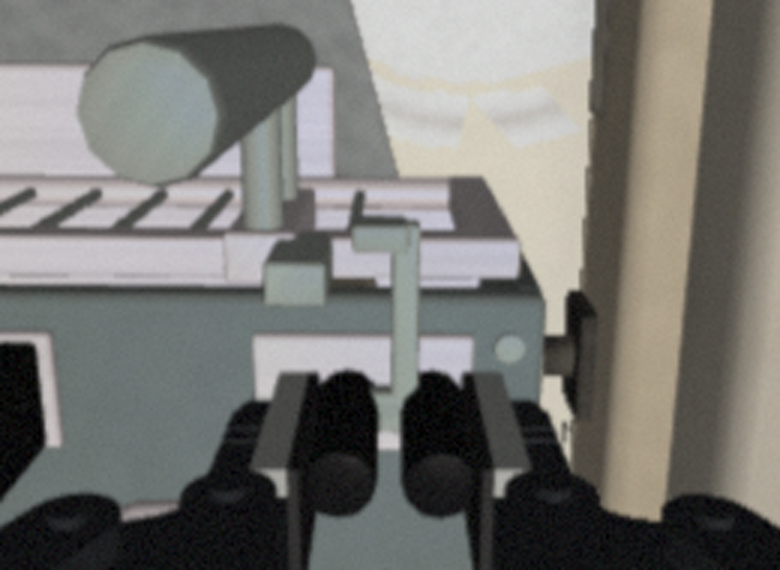

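>>> arm_command([
  {"dx": 0, "dy": 0.0, "dz": 0, "wx": 0, "wy": 0, "wz": 0, "gripper": 0.2},
  {"dx": -0.001, "dy": -0.002, "dz": 0, "wx": 0, "wy": 0, "wz": 0, "gripper": -0.2},
  {"dx": -0.002, "dy": -0.004, "dz": 0, "wx": 0, "wy": 0, "wz": 0, "gripper": -0.2},
  {"dx": -0.01, "dy": -0.004, "dz": 0, "wx": 0, "wy": 0, "wz": 0, "gripper": -0.2},
  {"dx": -0.03, "dy": -0.004, "dz": 0, "wx": 0, "wy": 0, "wz": 0, "gripper": -0.2},
  {"dx": -0.055, "dy": -0.004, "dz": 0, "wx": 0, "wy": 0, "wz": 0, "gripper": -0.2},
  {"dx": -0.07, "dy": -0.02, "dz": 0, "wx": 0, "wy": 0, "wz": 0, "gripper": -0.2},
  {"dx": -0.07, "dy": -0.05, "dz": 0, "wx": 0, "wy": 0, "wz": 0, "gripper": -0.2},
])

```text
clock: 15.8
position: [504.5, 94.7, 147.5]
ee_rot: [-0.353, 0.609, 0.353, 0.616]
contact_force: [-0.1, 1.4, 0.7]
gripper_width: 51.3
```

Run:
```python
from plan import *
s=status()
delta((533.5,74.9,125),2.612);delta((533.5,74.9,77),2.612)
```

```text
t 15.8 pos [504.5  94.7 147.5] xdir [ 0.009  0.004 -1.   ] yang 2.616 F [-0.1  1.4  0.7] w 51.3 q [ 0.5   0.24 -0.35  0.   -0.97 -1.03]
d [ 0.0227 -0.0349 -0.0028] w [0.26 0.47 0.33]
d [ 0.0707 -0.0346 -0.0031] w [0.26 0.47 0.33]
```

>>> arm_command([
  {"dx": 0, "dy": -0.02, "dz": -0.002, "wx": 0.2, "wy": 0.45, "wz": 0.3, "gripper": -0.2},
  {"dx": 0.005, "dy": -0.033, "dz": -0.003, "wx": 0.2, "wy": 0.45, "wz": 0.3, "gripper": -0.2},
  {"dx": 0.015, "dy": -0.035, "dz": -0.003, "wx": 0.2, "wy": 0.45, "wz": 0.3, "gripper": -0.2},
  {"dx": 0.023, "dy": -0.035, "dz": -0.003, "wx": 0.2, "wy": 0.45, "wz": 0.3, "gripper": -0.2},
  {"dx": 0.023, "dy": -0.035, "dz": -0.003, "wx": 0.2, "wy": 0.45, "wz": 0.3, "gripper": -0.2},
  {"dx": 0.023, "dy": -0.035, "dz": -0.003, "wx": 0.2, "wy": 0.45, "wz": 0.3, "gripper": -0.2},
  {"dx": 0.023, "dy": -0.035, "dz": -0.003, "wx": 0.2, "wy": 0.45, "wz": 0.3, "gripper": -0.2},
  {"dx": 0.023, "dy": -0.035, "dz": -0.003, "wx": 0.2, "wy": 0.45, "wz": 0.3, "gripper": -0.2},
])

```text
clock: 16.6
position: [533.5, 75.0, 125.1]
ee_rot: [-0.352, 0.613, 0.352, 0.614]
contact_force: [0.1, -0.1, -0.1]
gripper_width: 51.3
```

Run:
```python
from ov import *
from plan import status,delta
s=status();delta((533.5,74.9,77),2.612,s)
d=get_image("wrist")
overlay(np.load("p.npy"),d,s,(130,100,390,290),3,"pics/o12.png")
```

```text
t 16.6 pos [533.5  75.  125.1] xdir [ 0.001  0.    -1.   ] yang 2.614 F [ 0.1 -0.1 -0.1] w 51.3 q [ 0.44  0.31 -0.32  0.   -0.94 -0.97]
d [ 0.0481  0.     -0.0001] w [0.1  0.06 0.06]
```

View pics/o12.png

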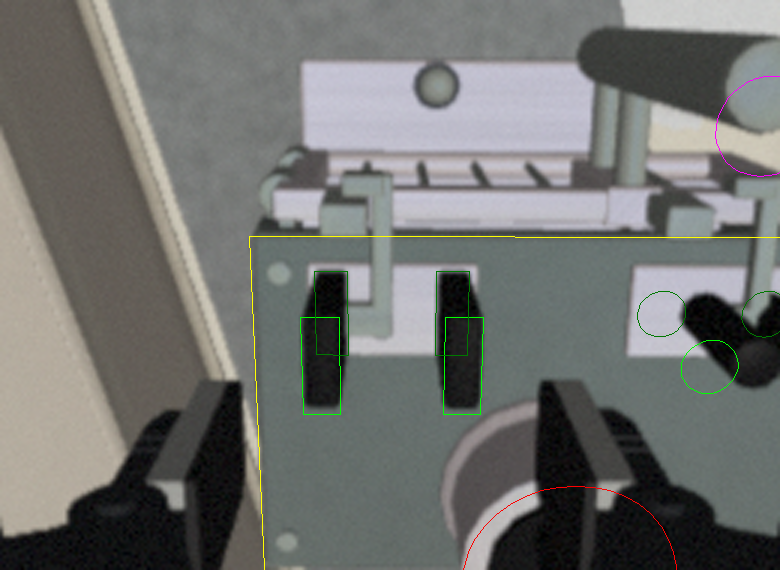

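Run:
```python
from ov import *
from plan import status
x=np.load("p.npy");s=arm.read_state();d=get_image("wrist")
w8=dict(np.load("w8.npz"));s8=dict(position=w8['pos'],ee_rot=w8['rot'])
def plane(d,s,a,b):
    r,t=cam(d,s);c=-r.T@t;f=lambda uv:r.T@np.linalg.inv(d['K'])@[uv[0],uv[1],1.]
    n=np.cross(f(a),f(b));n/=np.linalg.norm(n);return n,n@c
def run(A,B,label):
    n1,c1=plane(w8,s8,*A);n2,c2=plane(d,s,*B)
    u=np.cross(n1,n2);u/=np.linalg.norm(u);
    P=np.linalg.lstsq(np.array([n1,n2,[0,1,0]]),[c1,c2,50],rcond=None)[0]
    print(label,u.round(3),P.round())
e8=lambda X,Y:(150+X/3.3,60+Y/3.3);e12=lambda X,Y:(130+X/3,100+Y/3)
# bright line outer (left) edge of light strip
crop(w8["img"],150,60,390,240,3.3,"pics/w8c.png");crop(d["img"],130,100,390,290,3,"pics/w12.png")
run((e8(88,0),e8(165,560)),(e12(88,0),e12(222,340)),"strip")
run((e8(38,0),e8(115,593)),(e12(0,128),e12(110,420)),"inner")
```

```text
strip [-0.364 -0.519  0.773] [588.  50.  40.]
inner [-0.371 -0.897  0.24 ] [558.  50. 192.]
```

View pics/w8c.png

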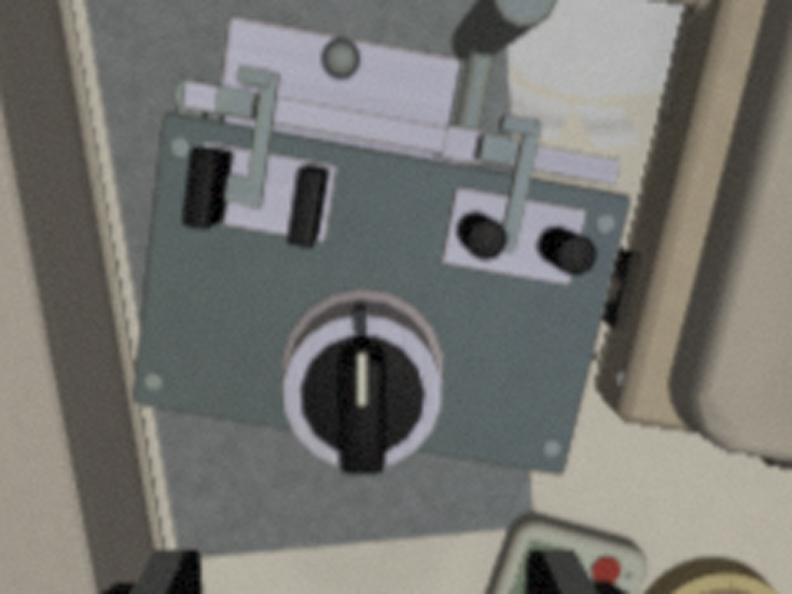

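Run:
```python
from ov import *
x=np.load("p.npy");s=arm.read_state();d=get_image("wrist")
w8=dict(np.load("w8.npz"));s8=dict(position=w8['pos'],ee_rot=w8['rot'])
loc=lambda P:(lambda e:(np.cos(x[2])*e[0]+np.sin(x[2])*e[1],-np.sin(x[2])*e[0]+np.cos(x[2])*e[1]))(P[:2]-x[:2])
e8=lambda X,Y:(150+X/3.3,60+Y/3.3);e12=lambda X,Y:(130+X/3,100+Y/3)
for f,dd,ss,L in((e8,w8,s8,[(75,0),(125,300),(150,500)]),(e12,d,s,[(90,0),(150,170),(215,340)])):
    for p in L: print("z0",np.round(loc(back(f(*p),0,dd,ss)),0))
for z in (0,30,60,90,120):
    print(z,[np.round(loc(back(e8(*p),z,w8,s8)),0).tolist() for p in ((0,75),(60,350))],[np.round(loc(back(e12(*p),z,d,s)),0).tolist() for p in ((0,128),(110,420))])
```

```text
z0 [ -83. -129.]
z0 [ 29. -99.]
z0 [117. -79.]
z0 [-105. -138.]
z0 [ -49. -122.]
z0 [  13. -103.]
0 [[-51.0, -156.0], [55.0, -124.0]] [[-63.0, -172.0], [45.0, -144.0]]
30 [[-51.0, -145.0], [47.0, -116.0]] [[-67.0, -159.0], [30.0, -134.0]]
60 [[-51.0, -134.0], [40.0, -107.0]] [[-71.0, -145.0], [16.0, -123.0]]
90 [[-51.0, -124.0], [32.0, -99.0]] [[-74.0, -132.0], [1.0, -113.0]]
120 [[-50.0, -113.0], [24.0, -90.0]] [[-78.0, -119.0], [-14.0, -102.0]]
```

>>> arm_command([
  {"dx": 0.012, "dy": 0, "dz": 0, "wx": 0, "wy": 0, "wz": 0, "gripper": -0.2},
  {"dx": 0.025, "dy": 0, "dz": 0, "wx": 0, "wy": 0, "wz": 0, "gripper": -0.2},
  {"dx": 0.037, "dy": 0, "dz": 0, "wx": 0, "wy": 0, "wz": 0, "gripper": -0.2},
  {"dx": 0.045, "dy": 0, "dz": 0, "wx": 0, "wy": 0, "wz": 0, "gripper": -0.2},
  {"dx": 0.049, "dy": 0, "dz": 0, "wx": 0, "wy": 0, "wz": 0, "gripper": -0.2},
  {"dx": 0.049, "dy": 0, "dz": 0, "wx": 0, "wy": 0, "wz": 0, "gripper": -0.2},
  {"dx": 0.049, "dy": 0, "dz": 0, "wx": 0, "wy": 0, "wz": 0, "gripper": 0},
  {"dx": 0.049, "dy": 0.001, "dz": 0, "wx": 0, "wy": 0, "wz": 0, "gripper": 0.1},
])

```text
clock: 17.55
position: [533.2, 75.5, 76.5]
ee_rot: [-0.352, 0.612, 0.352, 0.614]
contact_force: [0.9, -0.7, 0.3]
gripper_width: 38.4
```

>>> arm_command([
  {"dx": 0, "dy": 0, "dz": 0, "wx": 0, "wy": 0, "wz": 0, "gripper": 0.2},
  {"dx": 0, "dy": 0.002, "dz": 0, "wx": 0, "wy": 0, "wz": 0, "gripper": 0.4},
  {"dx": 0, "dy": 0.004, "dz": 0, "wx": 0, "wy": 0, "wz": 0, "gripper": 0.6},
  {"dx": 0, "dy": 0.005, "dz": 0, "wx": 0, "wy": 0, "wz": 0, "gripper": 0.8},
  {"dx": 0, "dy": 0.005, "dz": 0, "wx": 0, "wy": 0, "wz": 0, "gripper": 0.8},
  {"dx": 0, "dy": 0.005, "dz": 0, "wx": 0, "wy": 0, "wz": 0, "gripper": 0.8},
  {"dx": 0, "dy": 0.005, "dz": 0, "wx": 0, "wy": 0, "wz": 0, "gripper": 0.8},
  {"dx": 0, "dy": 0.005, "dz": 0, "wx": 0, "wy": 0, "wz": 0, "gripper": 0.8},
])

```text
clock: 18.35
position: [528.8, 78.1, 77.9]
ee_rot: [-0.352, 0.612, 0.352, 0.614]
contact_force: [-4.3, 1.8, 7.1]
gripper_width: 25.7
```

Run:
```python
from ov import *
from plan import status,delta
s=status()
d=get_image("wrist")
crop(d["img"],130,100,390,290,3,"pics/w13.png")
```

```text
t 18.35 pos [528.8  78.1  77.9] xdir [ 0.003  0.001 -1.   ] yang 2.613 F [-4.3  1.8  7.1] w 25.7 q [ 0.45  0.36 -0.38  0.   -0.82 -0.98]
```

View pics/w13.png

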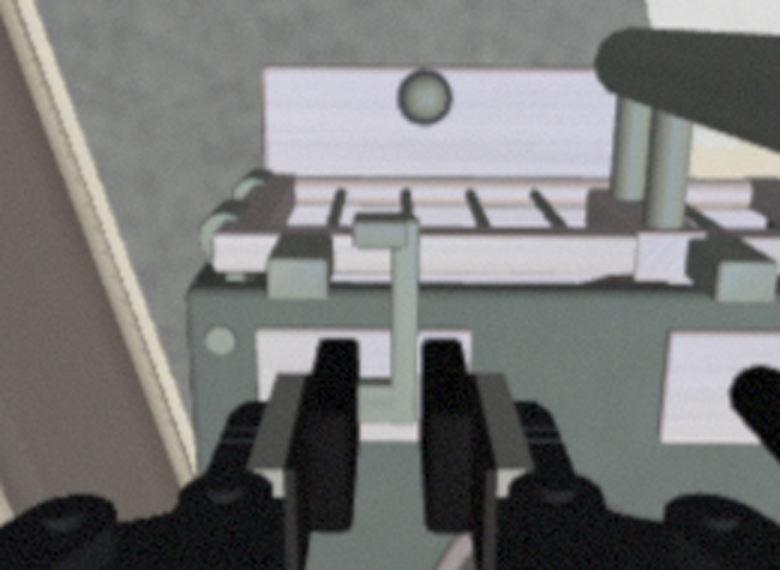

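>>> arm_command([
  {"dx": 0, "dy": 0.001, "dz": 0, "wx": 0, "wy": 0, "wz": 0, "gripper": 1},
  {"dx": 0, "dy": 0.001, "dz": 0, "wx": 0, "wy": 0, "wz": 0, "gripper": 1},
  {"dx": 0, "dy": 0.001, "dz": 0, "wx": 0, "wy": 0, "wz": 0, "gripper": 1},
  {"dx": 0, "dy": 0, "dz": 0, "wx": 0, "wy": 0, "wz": 0, "gripper": 0.3},
  {"dx": -0.002, "dy": -0.003, "dz": 0, "wx": 0, "wy": 0, "wz": 0, "gripper": -0.2},
  {"dx": -0.004, "dy": -0.004, "dz": 0, "wx": 0, "wy": 0, "wz": 0, "gripper": -0.2},
  {"dx": -0.02, "dy": -0.004, "dz": 0, "wx": 0, "wy": 0, "wz": 0, "gripper": -0.2},
  {"dx": -0.04, "dy": -0.004, "dz": 0, "wx": 0, "wy": 0, "wz": 0, "gripper": -0.2},
])

```text
clock: 19.2
position: [531.4, 76.0, 117.7]
ee_rot: [-0.352, 0.613, 0.352, 0.613]
contact_force: [0.1, 0.3, -0.5]
gripper_width: 51.2
```

>>> arm_command([
  {"dx": -0.03, "dy": 0, "dz": 0, "wx": 0, "wy": 0, "wz": 0, "gripper": -0.2},
  {"dx": -0.06, "dy": 0.01, "dz": 0, "wx": 0, "wy": 0, "wz": 0, "gripper": -0.2},
  {"dx": -0.1, "dy": 0.03, "dz": 0, "wx": 0, "wy": 0, "wz": 0, "gripper": -0.2},
  {"dx": -0.13, "dy": 0.05, "dz": 0, "wx": 0, "wy": 0, "wz": 0, "gripper": -0.2},
  {"dx": -0.13, "dy": 0.05, "dz": 0, "wx": 0, "wy": 0, "wz": 0, "gripper": -0.2},
  {"dx": -0.13, "dy": 0.05, "dz": 0, "wx": 0, "wy": 0, "wz": 0, "gripper": -0.2},
  {"dx": -0.13, "dy": 0.05, "dz": 0, "wx": 0, "wy": 0, "wz": 0, "gripper": -0.2},
  {"dx": -0.13, "dy": 0.05, "dz": 0, "wx": 0, "wy": 0, "wz": 0, "gripper": -0.2},
])

```text
clock: 20.0
position: [487.8, 100.8, 246.3]
ee_rot: [-0.352, 0.614, 0.352, 0.613]
contact_force: [-0.2, -0.1, -0.4]
gripper_width: 51.4
```

Run:
```python
from ov import *
from plan import status,delta
s=status()
d=get_image("wrist");np.savez("w14.npz",pos=s['position'],rot=s['ee_rot'],**d)
overlay(np.load("p.npy"),d,s,(110,20,410,245),2.6,"pics/o14.png")
```

```text
t 20.0 pos [487.8 100.8 246.3] xdir [-0.002 -0.001 -1.   ] yang 2.613 F [-0.2 -0.1 -0.4] w 51.4 q [ 0.53  0.14 -0.22 -0.   -1.21 -1.06]
```

View pics/o14.png

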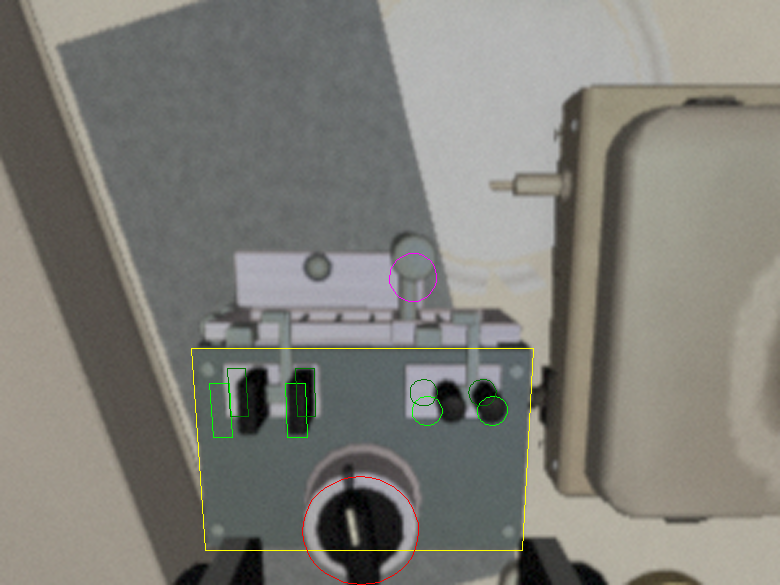

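Run:
```python
from ov import *
from plan import status,delta
x=np.load("p.npy")
loc=lambda P:(lambda e:(np.cos(x[2])*e[0]+np.sin(x[2])*e[1],-np.sin(x[2])*e[0]+np.cos(x[2])*e[1]))(P[:2]-x[:2])
d=dict(np.load("w14.npz"));s=dict(position=d['pos'],ee_rot=d['rot'])
print("post14",np.round(loc(back((110+413/2.6,20+255/2.6),155,d,s)),1))
d2=dict(np.load("w10.npz"));s2=dict(position=d2['pos'],ee_rot=d2['rot'])
print("post10",np.round(loc(back((130+201/3,100+113/3),155,d2,s2)),1))
d2=dict(np.load("w9.npz"));s2=dict(position=d2['pos'],ee_rot=d2['rot'])
print("post9",np.round(loc(back((130+269/3,100+85/3),155,d2,s2)),1))
for px in (-89,):
  P=w(x,[(px,20,0),(px+35,-70.5,0)]);print(P)
```

```text
post14 [-89.9  20.5]
post10 [-89.6  20.9]
post9 [-89.2  20.7]
[[451.41867096  53.41722903   0.        ]
 [547.20665109  37.92810825   0.        ]]
```

Run:
```python
from ov import *
from plan import status,delta
x=np.load("p.npy");P=w(x,[(-89.6,20.6,0)])[0];print(P)
s=status()
delta((P[0],P[1],150),2.612);delta((P[0],P[1],97),2.612)
```

```text
[450.59780878  53.20232142   0.        ]
t 20.05 pos [487.9 100.8 246.4] xdir [-0.002 -0.001 -1.   ] yang 2.613 F [-0.3 -0.1  0.2] w 51.3 q [ 0.53  0.14 -0.22 -0.   -1.21 -1.06]
d [ 0.0965  0.008  -0.0598] w [ 0.04 -0.1  -0.07]
d [ 0.1495  0.008  -0.0597] w [ 0.04 -0.1  -0.07]
```

>>> arm_command([
  {"dx": 0, "dy": 0.004, "dz": -0.025, "wx": 0, "wy": 0, "wz": 0, "gripper": -0.2},
  {"dx": 0.02, "dy": 0.008, "dz": -0.055, "wx": 0, "wy": 0, "wz": 0, "gripper": -0.2},
  {"dx": 0.05, "dy": 0.008, "dz": -0.06, "wx": 0, "wy": 0, "wz": 0, "gripper": -0.2},
  {"dx": 0.08, "dy": 0.008, "dz": -0.06, "wx": 0, "wy": 0, "wz": 0, "gripper": -0.2},
  {"dx": 0.096, "dy": 0.008, "dz": -0.06, "wx": 0, "wy": 0, "wz": 0, "gripper": -0.2},
  {"dx": 0.096, "dy": 0.008, "dz": -0.06, "wx": 0, "wy": 0, "wz": 0, "gripper": -0.2},
  {"dx": 0.096, "dy": 0.008, "dz": -0.06, "wx": 0, "wy": 0, "wz": 0, "gripper": -0.2},
  {"dx": 0.096, "dy": 0.008, "dz": -0.06, "wx": 0, "wy": 0, "wz": 0, "gripper": -0.2},
])

```text
clock: 20.85
position: [451.5, 53.2, 151.4]
ee_rot: [-0.352, 0.613, 0.352, 0.613]
contact_force: [1.0, 0.5, 0.1]
gripper_width: 51.0
```

Run:
```python
from ov import *
from plan import status,delta
s=status();delta((450.6,53.2,97),2.612,s)
d=get_image("wrist")
crop(d["img"],130,100,390,290,3,"pics/w15.png");print((proj((450.6,53.2,155),d,s)-[130,100])*3)
```

```text
t 20.85 pos [451.5  53.2 151.4] xdir [-0. -0. -1.] yang 2.613 F [1.  0.5 0.1] w 51.0 q [ 0.48  0.14 -0.47  0.   -0.96 -1.01]
d [ 0.0544  0.0007 -0.0004] w [ 0.04 -0.03  0.  ]
[[393.80545942 369.78000033]]
```

View pics/w15.png

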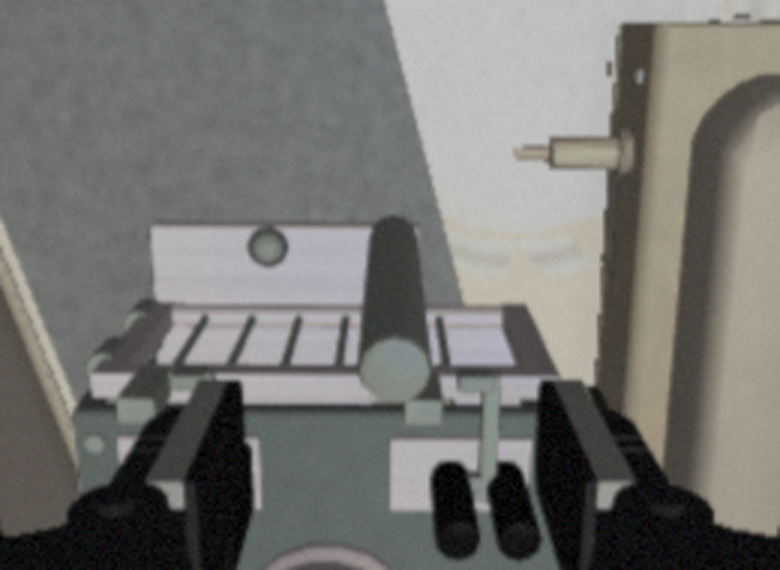

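Post centred between the fingers (top at (395,370) as predicted). Descend and grip.

>>> arm_command([
  {"dx": 0.015, "dy": 0.001, "dz": 0, "wx": 0, "wy": 0, "wz": 0, "gripper": -0.2},
  {"dx": 0.03, "dy": 0.001, "dz": 0, "wx": 0, "wy": 0, "wz": 0, "gripper": -0.2},
  {"dx": 0.044, "dy": 0.001, "dz": 0, "wx": 0, "wy": 0, "wz": 0, "gripper": -0.2},
  {"dx": 0.052, "dy": 0.001, "dz": 0, "wx": 0, "wy": 0, "wz": 0, "gripper": -0.2},
  {"dx": 0.054, "dy": 0.001, "dz": 0, "wx": 0, "wy": 0, "wz": 0, "gripper": -0.2},
  {"dx": 0.054, "dy": 0.001, "dz": 0, "wx": 0, "wy": 0, "wz": 0, "gripper": 0.1},
  {"dx": 0.054, "dy": 0.001, "dz": 0, "wx": 0, "wy": 0, "wz": 0, "gripper": 0.4},
  {"dx": 0.054, "dy": 0.001, "dz": 0, "wx": 0, "wy": 0, "wz": 0, "gripper": 0.8},
])

```text
clock: 21.7
position: [451.1, 54.0, 98.3]
ee_rot: [-0.352, 0.613, 0.352, 0.614]
contact_force: [-1.6, 0.5, 4.8]
gripper_width: 14.3
```

>>> arm_command([
  {"dx": 0, "dy": 0, "dz": 0, "wx": 0, "wy": 0, "wz": 0, "gripper": 1},
  {"dx": 0, "dy": 0, "dz": 0, "wx": 0, "wy": 0, "wz": 0, "gripper": 1},
  {"dx": 0, "dy": 0, "dz": 0, "wx": 0, "wy": 0, "wz": 0, "gripper": 1},
  {"dx": 0, "dy": 0, "dz": 0, "wx": 0, "wy": 0, "wz": 0, "gripper": 1},
  {"dx": 0, "dy": 0, "dz": 0, "wx": 0, "wy": 0, "wz": 0, "gripper": 1},
  {"dx": 0, "dy": 0, "dz": 0, "wx": 0, "wy": 0, "wz": 0, "gripper": 1},
  {"dx": 0, "dy": 0, "dz": 0, "wx": 0, "wy": 0, "wz": 0, "gripper": 1},
  {"dx": 0, "dy": 0, "dz": 0, "wx": 0, "wy": 0, "wz": 0, "gripper": 1},
])

```text
clock: 22.5
position: [451.1, 54.0, 98.4]
ee_rot: [-0.352, 0.613, 0.352, 0.614]
contact_force: [-0.6, 0.6, 0.2]
gripper_width: 14.6
```

```bash
cat > sw.py <<'E'
from ov import *
from plan import status
def run(ths):
    x=np.load("p.npy");s=status();M=R.from_quat(s['ee_rot']).as_matrix()
    H=w(x,[(-54.6,-70,0)])[0][:2];p=s['position'][:2]-H;print("H",H,"r",np.linalg.norm(p),"th now",(np.arctan2(p[1],p[0])-np.arctan2(*(w(x,[(-89.6,20.6,0)])[0][:2]-H)[::-1]))%(2*np.pi))
    for t in ths:
        q=np.array([np.cos(t)*p[0]-np.sin(t)*p[1],np.sin(t)*p[0]+np.cos(t)*p[1]])*97/np.linalg.norm(p)
        dl=M.T@np.r_[H+q-s['position'][:2],0]
        print(round(t,2),(dl/1000).round(4),"wx",-round(np.degrees(t),1))
E
python3 - <<'E'
from sw import *
run(np.array([.03,.08,.14,.2,.26,.32,.38,.44]))
E
```

```text
t 22.5 pos [451.1  54.   98.4] xdir [ 0.002  0.    -1.   ] yang 2.613 F [-0.6  0.6  0.2] w 14.6 q [ 0.48  0.21 -0.55  0.   -0.81 -1.01]
H [546.47210306  37.66270442] r 96.79019655339063 th now 6.273894507644393
0.03 [-0.     -0.0009 -0.0028] wx -1.7
0.08 [-0.     -0.0028 -0.0072] wx -4.6
0.14 [-0.     -0.0054 -0.0124] wx -8.0
0.2 [-0.     -0.0084 -0.0174] wx -11.5
0.26 [-0.     -0.0116 -0.0223] wx -14.9
0.32 [-0.     -0.0151 -0.0269] wx -18.3
0.38 [-0.     -0.0189 -0.0313] wx -21.8
0.44 [-0.     -0.023  -0.0355] wx -25.2
```

>>> arm_command([
  {"dx": 0, "dy": -0.001, "dz": -0.003, "wx": -1.7, "wy": 0, "wz": 0, "gripper": 1},
  {"dx": 0, "dy": -0.003, "dz": -0.007, "wx": -4.6, "wy": 0, "wz": 0, "gripper": 1},
  {"dx": 0, "dy": -0.0055, "dz": -0.0125, "wx": -8, "wy": 0, "wz": 0, "gripper": 1},
  {"dx": 0, "dy": -0.0085, "dz": -0.0175, "wx": -11.5, "wy": 0, "wz": 0, "gripper": 1},
  {"dx": 0, "dy": -0.0115, "dz": -0.0225, "wx": -15, "wy": 0, "wz": 0, "gripper": 1},
  {"dx": 0, "dy": -0.015, "dz": -0.027, "wx": -18.3, "wy": 0, "wz": 0, "gripper": 1},
  {"dx": 0, "dy": -0.019, "dz": -0.0313, "wx": -21.8, "wy": 0, "wz": 0, "gripper": 1},
  {"dx": 0, "dy": -0.023, "dz": -0.0355, "wx": -25.2, "wy": 0, "wz": 0, "gripper": 1},
])

```text
clock: 23.3
position: [453.6, 12.8, 98.5]
ee_rot: [-0.478, 0.52, 0.478, 0.523]
contact_force: [-0.5, 5.3, -0.2]
gripper_width: 14.1
```

Run:
```python
from sw import *
run(np.array([.06,.12,.18,.24,.3,.36,.42,.48]))
```

```text
t 23.3 pos [453.6  12.8  98.5] xdir [ 0.003  0.003 -1.   ] yang 3.054 F [-0.5  5.3 -0.2] w 14.1 q [ 0.39  0.21 -0.55 -0.   -0.81 -0.47]
H [546.47210306  37.66270442] r 96.16103133926619 th now 0.42270064553178166
0.06 [-0.     -0.0014 -0.0057] wx -3.4
0.12 [-0.     -0.0038 -0.011 ] wx -6.9
0.18 [-0.     -0.0066 -0.0161] wx -10.3
0.24 [-0.     -0.0097 -0.021 ] wx -13.8
0.3 [-0.     -0.0131 -0.0257] wx -17.2
0.36 [-0.     -0.0168 -0.0303] wx -20.6
0.42 [-0.     -0.0207 -0.0346] wx -24.1
0.48 [-0.     -0.0248 -0.0386] wx -27.5
```

>>> arm_command([
  {"dx": 0, "dy": -0.0015, "dz": -0.006, "wx": -3.4, "wy": 0, "wz": 0, "gripper": 1},
  {"dx": 0, "dy": -0.004, "dz": -0.011, "wx": -7, "wy": 0, "wz": 0, "gripper": 1},
  {"dx": 0, "dy": -0.0065, "dz": -0.016, "wx": -10.3, "wy": 0, "wz": 0, "gripper": 1},
  {"dx": 0, "dy": -0.01, "dz": -0.021, "wx": -13.8, "wy": 0, "wz": 0, "gripper": 1},
  {"dx": 0, "dy": -0.013, "dz": -0.026, "wx": -17.2, "wy": 0, "wz": 0, "gripper": 1},
  {"dx": 0, "dy": -0.017, "dz": -0.0303, "wx": -20.6, "wy": 0, "wz": 0, "gripper": 1},
  {"dx": 0, "dy": -0.0207, "dz": -0.0346, "wx": -24, "wy": 0, "wz": 0, "gripper": 1},
  {"dx": 0, "dy": -0.025, "dz": -0.0386, "wx": -27.5, "wy": 0, "wz": 0, "gripper": 1},
])

```text
clock: 24.1
position: [476.4, -27.5, 98.4]
ee_rot: [0.589, -0.39, -0.588, -0.394]
contact_force: [3.5, 2.2, -2.8]
gripper_width: 14.5
```

Run:
```python
from sw import *
run(np.array([.06,.12,.18,.24,.3,.36,.42,.48]))
t=get_image("scene");crop(t["img"],190,100,300,230,4.5,"pics/s16.png")
```

```text
t 24.1 pos [476.4 -27.5  98.4] xdir [ 0.005  0.004 -1.   ] yang -2.747 F [ 3.5  2.2 -2.8] w 14.5 q [ 0.28  0.24 -0.5  -0.   -0.83  0.11]
H [546.47210306  37.66270442] r 95.6713495546646 th now 0.9097687769449161
0.06 [-0.     -0.0009 -0.0059] wx -3.4
0.12 [ 0.     -0.0034 -0.0111] wx -6.9
0.18 [ 0.     -0.0062 -0.0162] wx -10.3
0.24 [ 0.     -0.0094 -0.0211] wx -13.8
0.3 [ 0.     -0.0128 -0.0258] wx -17.2
0.36 [ 0.0001 -0.0164 -0.0304] wx -20.6
0.42 [ 0.0001 -0.0204 -0.0346] wx -24.1
0.48 [ 0.0001 -0.0246 -0.0387] wx -27.5
```

View pics/s16.png

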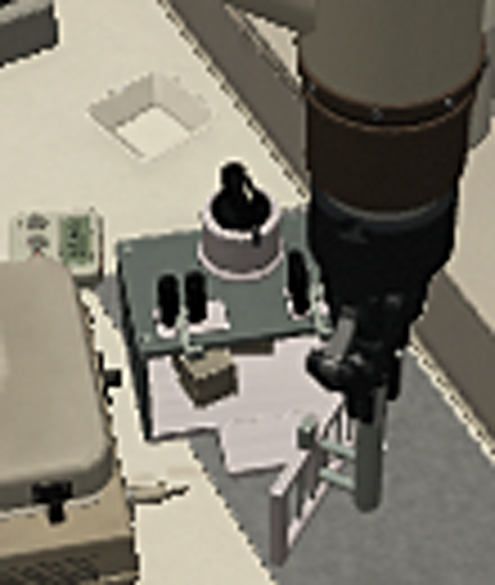

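Gate is swinging with the grip, past the ball catch (~0.91 rad). Continue.

>>> arm_command([
  {"dx": 0, "dy": -0.001, "dz": -0.006, "wx": -3.4, "wy": 0, "wz": 0, "gripper": 1},
  {"dx": 0, "dy": -0.0035, "dz": -0.011, "wx": -7, "wy": 0, "wz": 0, "gripper": 1},
  {"dx": 0, "dy": -0.006, "dz": -0.016, "wx": -10.3, "wy": 0, "wz": 0, "gripper": 1},
  {"dx": 0, "dy": -0.0095, "dz": -0.021, "wx": -13.8, "wy": 0, "wz": 0, "gripper": 1},
  {"dx": 0, "dy": -0.013, "dz": -0.026, "wx": -17.2, "wy": 0, "wz": 0, "gripper": 1},
  {"dx": 0, "dy": -0.0165, "dz": -0.0304, "wx": -20.6, "wy": 0, "wz": 0, "gripper": 1},
  {"dx": 0, "dy": -0.0205, "dz": -0.0346, "wx": -24, "wy": 0, "wz": 0, "gripper": 1},
  {"dx": 0, "dy": -0.0245, "dz": -0.0387, "wx": -27.5, "wy": 0, "wz": 0, "gripper": 1},
])

```text
clock: 24.95
position: [515.6, -52.7, 98.4]
ee_rot: [0.667, -0.238, -0.663, -0.243]
contact_force: [2.6, 7.5, -1.9]
gripper_width: 14.1
```

Run:
```python
from sw import *
run(np.array([.04,.08,.12]))
```

```text
t 24.95 pos [515.6 -52.7  98.4] xdir [ 0.007  0.005 -1.   ] yang -2.264 F [ 2.6  7.5 -1.9] w 14.1 q [ 0.21  0.31 -0.4  -0.   -0.85  0.67]
H [546.47210306  37.66270442] r 95.46226952096768 th now 1.4018135150575848
0.04 [ 0.     -0.     -0.0041] wx -2.3
0.08 [ 0.     -0.0016 -0.0077] wx -4.6
0.12 [ 0.0001 -0.0033 -0.0112] wx -6.9
```

>>> arm_command([
  {"dx": 0, "dy": -0.0005, "dz": -0.004, "wx": -2.3, "wy": 0, "wz": 0, "gripper": 1},
  {"dx": 0, "dy": -0.0025, "dz": -0.008, "wx": -4.6, "wy": 0, "wz": 0, "gripper": 1},
  {"dx": 0, "dy": -0.0025, "dz": -0.008, "wx": -4.6, "wy": 0, "wz": 0, "gripper": 1},
  {"dx": 0, "dy": -0.0025, "dz": -0.008, "wx": -4.6, "wy": 0, "wz": 0, "gripper": 1},
  {"dx": 0, "dy": -0.0025, "dz": -0.008, "wx": -4.6, "wy": 0, "wz": 0, "gripper": 1},
  {"dx": 0, "dy": -0.0025, "dz": -0.008, "wx": -4.6, "wy": 0, "wz": 0, "gripper": 1},
  {"dx": 0, "dy": -0.0025, "dz": -0.008, "wx": -4.6, "wy": 0, "wz": 0, "gripper": 1},
  {"dx": 0, "dy": -0.0025, "dz": -0.008, "wx": -4.6, "wy": 0, "wz": 0, "gripper": 1},
])

```text
clock: 25.75
position: [523.4, -54.9, 98.4]
ee_rot: [0.676, -0.211, -0.672, -0.217]
contact_force: [0.9, 4.7, -0.3]
gripper_width: 13.9
```

Run:
```python
from sw import *
run([])
d=get_image("wrist");cv2.imwrite("pics/w17.png",d["img"][:,:,::-1])
t=get_image("scene");crop(t["img"],190,100,310,230,4.5,"pics/s17.png")
t=get_image("top");crop(t["img"],150,100,290,210,5,"pics/t17.png")
```

```text
t 25.75 pos [523.4 -54.9  98.4] xdir [ 0.008  0.006 -1.   ] yang -2.185 F [ 0.9  4.7 -0.3] w 13.9 q [ 0.2   0.32 -0.38 -0.01 -0.86  0.76]
H [546.47210306  37.66270442] r 95.3571508241455 th now 1.4874819587501413
```

View pics/w17.png

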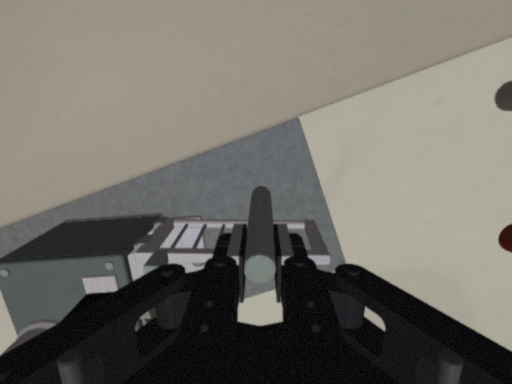

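View pics/s17.png

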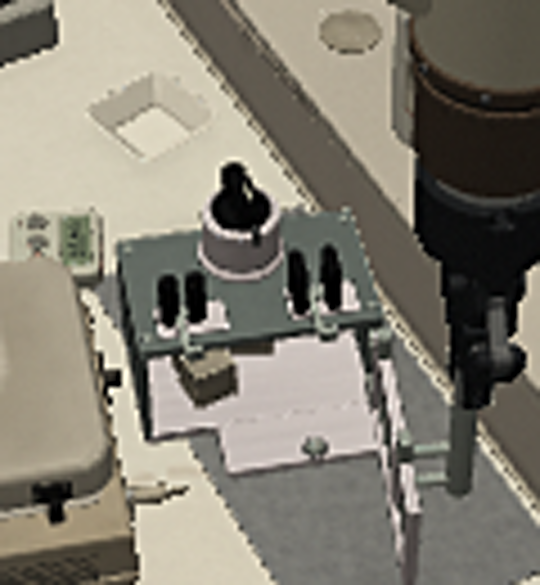

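View pics/t17.png

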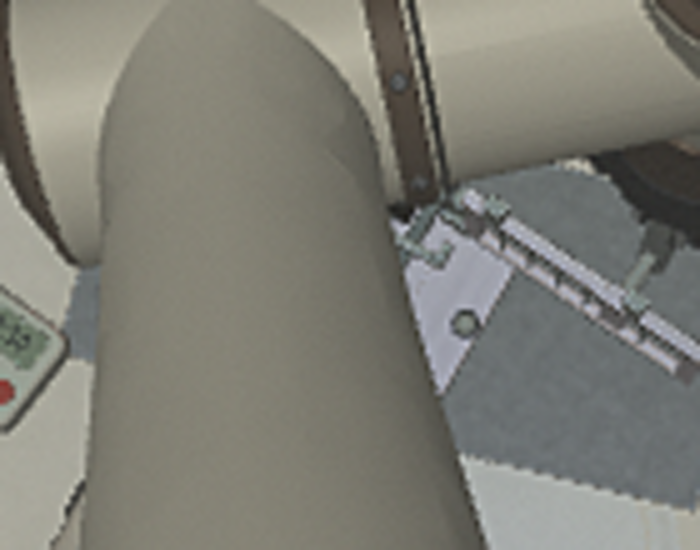

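Run:
```python
from plan import *
s=status();print(s['joint_vel'].round(4));print(arm.job_done())
```

```text
t 25.9 pos [523.4 -54.9  98.4] xdir [ 0.008  0.006 -1.   ] yang -2.185 F [ 1.   5.5 -0.5] w 14.6 q [ 0.2   0.32 -0.38 -0.01 -0.86  0.76]
[ 0.0011  0.0017  0.0001 -0.0019  0.0013 -0.0016]
the job is handed in; nothing more can be done
None
```

The curing box is ready for loading and the job is handed in at 25.9 s; the system gave no verdict.

I turned the dial onto the rib, squeezed the peg catch and then the plate catch. Then I took the gate by its post, swung it past the ball catch to about 1.49 rad (85°), and left the arm holding it there.

**Last checks:**
- **Grip:** the arm was at rest with the fingers closed on the post at 14–15 mm and about 5.5 N on the tool.
- **Dial:** the pointer was on the rib in the wrist picture after release and still looked aligned in the final scene picture. The final picture is coarse.
- **Catches:** both were squeezed in, with the hooks off the gate. The finger opening read 24.8 mm and 25.7 mm against the nominal 28 mm; readings ran 1.5–2 mm low on the dial bar and post.
- **Gate angle:** 1.49 rad comes from the tool's position about my fitted hinge, not from a direct reading. The swing radius drifted from 96.8 to 95.4 mm (nominal 97).
- **Loose things:** the arm stayed well clear of them, but I did not measure their positions again at the end.

**What went wrong:** the first two tries at the dial closed above the bar without touching it, because the fingertips stood higher than the stated tool point. Going about 14 mm lower fixed it. The size of the offset never came out consistently: it looked like 27–40 mm at the dial, but upward forces of 12 N and 7 N at the catches hinted at less.

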